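Turn the dressing shaker over and rack it

TASK

The dressing in the slim steel shaker (the one with the flat black cap, on the white cutting board) has settled: pick the shaker up, turn it upside down so that its cap points down, and hold it like that for at least a second. Then turn it back and set it gently, upright, in the empty bay of the plywood rack, on the cork pad. Do not let it drop, leave everything else where it stands, and let go of the shaker at the end.

Things in the scene. Friction and masses are not known exactly. Their poses are not given: they have to be found in the camera images.
- shaker: Closed straight round shaker bottle of plain steel, 52 mm in diameter, 160 mm high in all, the top 26 mm being a flat black screw cap 49 mm in diameter; about 0.3 kg, centre of mass about 75 mm above its underside. Starts upright on the cutting board. Origin: centre of its underside; z runs up its axis to the cap.
- rack: Fixed open plywood rack, left or right of the robot's middle: three square bays, each 110 mm inside, in a row along its y at -119, 0, +119 mm from its origin. Outside 128 mm (x) by 366 mm (y), walls 9 mm thick and 50 mm high, bay floors 9 mm above the table. Origin: centre of its underside on the table. Two bays hold the jar and the mill, one is empty.
- pad_top (a point): Centre of the top of the round cork pad, 90 mm in diameter, 4 mm thick, fixed on the floor of the empty bay (its top 13 mm above the table). z up.
- board: Fixed white plastic cutting board, 340 by 340 mm, 18 mm thick, on the side of the table away from the rack. Origin: centre of its underside on the table.
- jar: Glass jar with a steel lid, 70 mm in diameter, 85 mm high, standing in one bay of the rack. Origin: centre of its underside.
- mill: Small turned wooden pepper mill, 50 mm in diameter at the foot, 105 mm high, standing in another bay of the rack. Origin: centre of its underside.
- mug: Green enamel mug with a handle (to its +y), 80 mm in diameter, 75 mm high, standing on the far part of the cutting board. Origin: centre of its underside.
- canister: Squat grey gas canister with a short neck, 90 mm in diameter, 84 mm high, standing on the far part of the cutting board. Origin: centre of its underside.
- flask: Green vacuum flask with a steel cup on top, 72 mm in diameter, 190 mm high, beyond the board and the rack. Origin: centre of its underside.

How it is judged:
On the way:
1. the shaker is turned upside down, its cap pointing down to within about 40 degrees, for a full second (angle between shaker's own z axis and vertical above 2.44 rad), for 1 s.
At the end, for the whole second after the job is handed in: The shaker stands upright (within 6 degrees) and still in the empty bay, its underside on the cork pad (height within 6 mm), its axis within 32 mm of the pad's centre, let go by the fingers; everything else is within 25 mm of where it started (angle between shaker's own z axis and vertical below 0.1 rad and horizontal distance between shaker and pad_top below 0.032 m and z of shaker in the frame of pad_top between -0.006 and 0.006 m and linear speed of shaker below 0.02 m/s and contact force between the fingers and shaker below 0.1 N); the robot touches nothing.
It fails at once if the shaker is dropped (faster than 0.5 m/s while the fingers do not touch it) (linear speed of shaker above 0.5 m/s and contact force between the fingers and shaker below 0.05 N).
It fails at once if the shaker is banged down (more than 60 N on the board or in the rack) (contact force between shaker and rack above 60 N or contact force between shaker and board above 60 N).
It fails at once if another thing is moved more than 25 mm (distance of any of jar, mill, mug, canister, flask from where it was at the start of the episode above 0.025 m).
It also fails if it takes over 51 s, if anything falls off the work surface, if the arm or the gripper's body presses on something with over 40 N, if the wrist force passes 120 N, or if a joint passes its speed limit or range.

ROBOT

A 6-joint arm with a two-finger parallel gripper is mounted at the origin on the work surface. World frame = base frame: x ahead of the robot, y to its left, z up, the work surface at z = 0. Lengths are in m, angles in rad, forces in N, time in s.
With the tool pointing down it reaches from about 0.35 to 0.925 m from the base axis. Payload 6.4 kg.
Tool frame: the origin (TCP) lies between the finger pads; the fingertips stand tips_ahead ahead of it and the grasp point (between the pads) lies 8 mm behind it (tips_ahead is the distance from the TCP to the fingertips, in m); z points along the fingers, y is the line along which they close (so a half turn about z gives the same grasp; the last joint's range is limited). The gripper opens to 85 mm and grips with 20 to 120 N. Pads are 22 mm wide; open, the fingers measure 114 mm over their backs; the gripper's body (76 mm by 85 mm) begins 54 mm behind the grasp point. The pads swing forward as they close: fully open they stand 13 mm farther back than shut.
Start: joints at [0.971, 0.245, 1.558, -0, 1.339, -0.174], TCP at [0.268, 0.592, 0.205] pointing down, gripper open.
Joint ranges: [-3.13, 3.13], [-1.02, 2.26], [0.13, 2.54], [-0.95, 4.09], [0.21, 2.88], [-2.74, 2.74]. Speed limits (rad/s): [2.57, 2.57, 3.14, 3.14, 3.14, 3.14].

INTERFACE

Orientations are given as [roll, pitch, yaw] about the fixed x, y, z axes, in that order (R = Rz(yaw) Ry(pitch) Rx(roll)).
In Python, from cell import get_obs, get_image, calibration, job_done, tips_ahead gives the robot as it stands. The module is installed in compiled form; this text tells all that it offers.
- The arm moves only by the tool send_rows, never from a script. Its argument "increments" is one flat list of numbers, 5 for each row, row after row: the opening, from 0 (shut) to 1 (fully open), then the shift along the tool's x, y, z in units of 0.02 m (1.0 is 0.02 m), then the turn about the tool's z in units of 0.12 rad (1.0 is 0.12 rad). In form: [grip, dx, dy, dz, turn, grip, dx, dy, dz, turn, ...]. A call has 1 to 10 rows; each row shifts and turns the commanded pose from where the row before left it, along the tool's axes as they then stand; what a row does not reach is not made up. A row lasts 1/12 s, in which the tool goes at most 41.7 mm and 7.16 degrees, less where a joint would pass 70% of its speed; a pose out of reach is approached as far as the arm can. A call with a number of a shift or a turn outside -1 to 1 is refused whole. A call with a gripper value outside its range is refused whole. The fingers move at their own pace and stop on an object; the grip force is fixed at half the most. Time passes only in rows, so rows that do not move let the fingers close. It gives the time, the measured TCP pose, the force, the opening and the grip force at its end, in the units of the state.
- get_obs(): the state, without advancing time (a new reading comes with each control period).
- get_image(name): name is "side" or "top" or "wrist"; returns the picture (384x512x3 uint8, red, green, blue); there is no depth.
- calibration(name): a dict with "K" (3x3 intrinsics, pixels), "dist" ([k1, k2, p1, p2, k3] as OpenCV has them; the pictures are not rectified), "R" (3x3) and "t" (3): a world point X has camera coordinates R X + t; the wrist camera has in their place "hand_eye" (4x4, takes a point from camera to tool coordinates, whose origin is the TCP and whose axes are the flange's). Camera axes: x right, y down, z forward; pixel columns grow to the right and rows downward; lengths in m; the calibration is good to about 2 mm. A picture is of the moment at which its call begins: read the wrist's pose just before it. calibration takes no time and is no camera call.
- job_done(): hands the job in; it is judged then, once.
The state is a dict: "time_s": time; "joints": joint angles; "qd": joint speeds; "joint_efforts": joint torques, N m; "tool_pos": TCP position; "eef_rot": TCP orientation; "force": force on the tool from outside, world axes, zero at the start; "ft_torque": the same for the moment, N m; "width": opening from 0.0 (shut) to 1.0 (fully open); "finger_force": force on a finger pad.
Only numpy, scipy, OpenCV 4.12 (cv2) and the standard library are available. Lean on these libraries where they do the work, as an engineer would, in place of code of your own. Each camera call takes 0.05 s, during which the arm holds its last target. There are 200 camera calls.

## Working session

There is one attempt and no reset: what is moved stays moved. The work goes in short steps, Python scripts to look and compute and a tool call to move; the robot and the scene stay as the last step left them, time stands still between calls to the robot, and variables do not carry over. Pictures are saved under pics/ and viewed, at most 10 in all, crops included, and the job is handed in when it is done.

Besides the shell and the picture viewer there is one more tool, called after "Request:" as name(argument=value, ...), one argument or row to a line, values as JSON. send_rows: Moves the arm, as the interface text tells. Its arguments: {"type":"object","properties":{"increments":{"type":"array"}},"required":["increments"]}

```bash
mkdir -p pics; ls
python3 - <<'E'
from cell import *
import cv2,numpy as np
o=get_obs(); print({k:np.round(v,3).tolist() for k,v in o.items()}); print(tips_ahead)
ims=[]
for n in("side","top","wrist"):
    c=calibration(n); print(n,{k:np.round(v,4).tolist() for k,v in c.items()})
    im=get_image(n)[:,:,::-1]; cv2.imwrite(f"pics/{n}0.png",im); ims.append(im)
cv2.imwrite("pics/a.png",np.hstack(ims[:2])[:, :])
E
```

```text
pics
{'time_s': 0.0, 'joints': [0.971, 0.246, 1.559, -0.0, 1.339, -0.174], 'qd': [0.0, 0.0, 0.003, -0.001, 0.002, -0.001], 'joint_efforts': [-0.001, -42.95, -32.613, -0.0, 0.005, -0.0], 'tool_pos': [0.268, 0.591, 0.204], 'eef_rot': [-3.14, -0.0, 2.716], 'force': [0.446, -0.019, 0.673], 'ft_torque': [0.001, 0.023, -0.002], 'finger_force': 0.0, 'width': 1.001}
0.011
side {'K': [[421.8965, 0.0, 258.0542], [0.0, 421.8965, 187.755], [0.0, 0.0, 1.0]], 'dist': [-0.1343, 0.0, 0.0, 0.0, 0.0], 'R': [[-0.9791, -0.2021, 0.0214], [-0.1274, 0.5285, -0.8393], [0.1583, -0.8245, -0.5432]], 't': [0.616, 0.1266, 0.8429]}
top {'K': [[372.105, 0.0, 251.531], [0.0, 372.105, 192.2051], [0.0, 0.0, 1.0]], 'dist': [-0.0344, 0.0, 0.0, 0.0, 0.0], 'R': [[-0.0197, -0.9998, -0.0007], [-0.9851, 0.0196, -0.1707], [0.1707, -0.0027, -0.9853]], 't': [0.0123, 0.6306, 0.9421]}
wrist {'K': [[275.5968, 0.0, 253.4686], [0.0, 275.5968, 190.7886], [0.0, 0.0, 1.0]], 'dist': [-0.0201, 0.0, 0.0, 0.0, 0.0], 'hand_eye': [[-0.0005, -0.9559, -0.2937, 0.0758], [1.0, -0.0003, -0.0007, 0.0016], [0.0006, -0.2937, 0.9559, -0.1683], [0.0, 0.0, 0.0, 1.0]]}
```

View pics/side0.png

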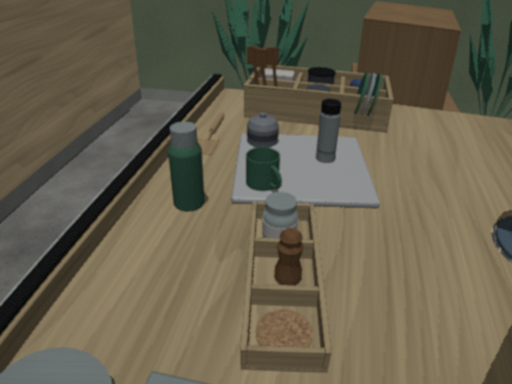

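View pics/top0.png

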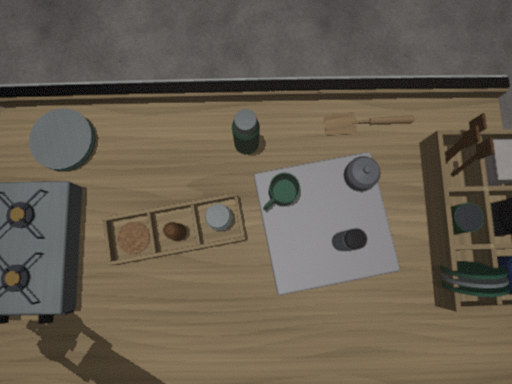

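```bash
cat > h.py <<'E'
import numpy as np,cv2
from cell import *
from scipy.spatial.transform import Rotation as Ro
def ray(n,uv,o=None):
    c=calibration(n); p=cv2.undistortPoints(np.array([[uv]],float),c["K"].__array__() if hasattr(c["K"],"__array__") else np.array(c["K"]),np.array(c["dist"]))[0,0]
    d=np.array([*p,1.])
    if "R" in c:
        R=np.array(c["R"]);t=np.array(c["t"]); return -R.T@t,R.T@d
    H=np.array(c["hand_eye"]);R=Ro.from_euler("xyz",o["eef_rot"]).as_matrix()
    return R@H[:3,3]+o["tool_pos"],R@H[:3,:3]@d
def plane(n,uv,z,o=None):
    c,d=ray(n,uv,o); return c+d*(z-c[2])/d[2]
def tri(r1,r2):
    (a,b),(c,d)=r1,r2
    s=np.linalg.lstsq(np.c_[b,-d],c-a,rcond=None)[0]; p,q=a+s[0]*b,c+s[1]*d
    return (p+q)/2,np.linalg.norm(p-q)
def st():
    o=get_obs(); return {k:np.round(o[k],3).tolist() for k in("time_s","joints","tool_pos","eef_rot","force","width","finger_force")}
E
python3 - <<'E'
from h import *
def blob(im,m,box):
    x0,y0,x1,y1=box; k=np.zeros(m.shape,np.uint8); k[y0:y1,x0:x1]=m[y0:y1,x0:x1]
    c=max(cv2.findContours(k,cv2.RETR_EXTERNAL,cv2.CHAIN_APPROX_NONE)[0],key=cv2.contourArea)
    return cv2.minEnclosingCircle(c),cv2.boundingRect(c),cv2.fitEllipse(c)
t=cv2.imread("pics/top0.png");s=cv2.imread("pics/side0.png")
g=cv2.cvtColor(t,cv2.COLOR_BGR2GRAY); gs=cv2.cvtColor(s,cv2.COLOR_BGR2GRAY)
b=blob(t,(g<50).astype(np.uint8),(325,220,375,260)); print("cap top",b)
bs=blob(s,(gs<40).astype(np.uint8),(315,95,347,120)); print("cap side",bs)
print(plane("top",b[2][0],.172),tri(ray("top",b[2][0]),ray("side",bs[2][0])))
hs=cv2.cvtColor(t,cv2.COLOR_BGR2HSV); print(hs[238,133],hs[225,200],hs[250,135],hs[215,120])
# rack outer corners by eye -> plane z=.05
for uv in [(105,218),(241,196),(246,238),(110,263)]: print("rack",plane("top",uv,.05))
k=((hs[...,1]>105)&(hs[...,2]>60)).astype(np.uint8)
print("pad",plane("top",(133.5,238),.013),plane("side",(284,328),.013))
print("jar",plane("top",(219,213),.1),"mill",plane("top",(172,230),.11))
for n,uv in dict(flask=(246,120),mug=(284,186),can=(365,170)).items(): print(n,plane("top",uv,.1))
E
```

```text
cap top (((354.5243835449219, 238.9146270751953), 10.920634269714355), (344, 229, 22, 20), ((354.64678955078125, 238.70297241210938), (18.702482223510742, 21.251144409179688), 90.6662826538086))
cap side (((330.77606201171875, 106.53067779541016), 9.87667465209961), (322, 99, 19, 16), ((330.7895812988281, 106.52951049804688), (15.624645233154297, 19.412845611572266), 95.5809555053711))
[ 0.49648527 -0.23617243  0.172     ] (array([ 0.4978655 , -0.23860701,  0.1632431 ]), np.float64(0.0020336977135376787))
[ 15 112 118] [17 89 86] [ 15 105 122] [ 18  83 135]
rack [0.56931684 0.3927188  0.05      ]
rack [0.62171387 0.02827857 0.05      ]
rack [0.50937134 0.01679492 0.05      ]
rack [0.45065549 0.3742442  0.05      ]
pad [0.51686479 0.32592712 0.013     ] [0.52106833 0.32324645 0.013     ]
jar [0.57109518 0.08326214 0.1       ] mill [0.52965657 0.19959249 0.11      ]
flask [0.81690742 0.0107475  0.1       ]
mug [ 0.6372991  -0.08349259  0.1       ]
can [ 0.67529611 -0.29474063  0.1       ]
```

Request:
send_rows(
  increments=[1,0,0,-1,0,1,0,0,-1,0,1,0,0,-1,0,1,0,0,-1,0,1,0,0,-1,0,1,0,0,-1,0,1,0,0,-1,0,1,0,0,-1,0,1,-1,0,-1,0,1,-1,0,-1,0],
)

```text
time_s: 0.98
tool_pos: [0.3044, 0.5754, 0.406]
eef_rot: [-3.141, -0.0, 2.718]
force: [0.4, 1.1, -0.2]
width: 1.0
finger_force: 0.0
```

```bash
cat >> h.py <<'E'
def plan(target,turn,n,grip=1,o=None):
    """n rows straight to target with total turn (rad, tool z); prints calls of 10 rows"""
    o=o or get_obs(); p=np.array(o["tool_pos"]);R=Ro.from_euler("xyz",o["eef_rot"]).as_matrix(); rows=[]
    for i in range(n):
        d=R.T@((np.array(target)-p)/(n-i)/.02); m=abs(d).max(); d=np.round(d/max(m,1),2); a=round(turn/n/.12,2)
        p=p+R@d*.02; R=R@Ro.from_euler("z",a*.12).as_matrix(); rows+=[grip,*d.tolist(),a]
    for i in range(0,len(rows),50): print([int(v) if v==int(v) else v for v in rows[i:i+50]])
    print("end",p.round(3),Ro.from_matrix(R).as_euler("xyz").round(3))
E
python3 -c "
from h import *
print(st()); plan([.5,-.2,.42],3.1,40)"
```

```text
{'time_s': 0.983, 'joints': [0.91, 0.164, 1.293, 0.0, 1.685, -0.237], 'tool_pos': [0.304, 0.575, 0.406], 'eef_rot': [-3.141, -0.0, 2.718], 'force': [0.381, 1.128, -0.233], 'width': 1.0, 'finger_force': 0.0}
[1, -0.62, -0.78, -0.02, 0.65, 1, -0.68, -0.73, -0.02, 0.65, 1, -0.74, -0.68, -0.02, 0.65, 1, -0.79, -0.62, -0.02, 0.65, 1, -0.83, -0.55, -0.02, 0.65, 1, -0.87, -0.49, -0.02, 0.65, 1, -0.91, -0.42, -0.02, 0.65, 1, -0.94, -0.35, -0.02, 0.65, 1, -0.96, -0.27, -0.02, 0.65, 1, -0.98, -0.2, -0.02, 0.65]
[1, -0.99, -0.12, -0.02, 0.65, 1, -1, -0.04, -0.02, 0.65, 1, -1, 0.04, -0.02, 0.65, 1, -0.99, 0.11, -0.02, 0.65, 1, -0.98, 0.19, -0.02, 0.65, 1, -0.96, 0.27, -0.02, 0.65, 1, -0.94, 0.34, -0.02, 0.65, 1, -0.91, 0.41, -0.02, 0.65, 1, -0.88, 0.48, -0.01, 0.65, 1, -0.84, 0.55, -0.02, 0.65]
[1, -0.79, 0.61, -0.01, 0.65, 1, -0.74, 0.67, -0.02, 0.65, 1, -0.68, 0.73, -0.01, 0.65, 1, -0.63, 0.78, -0.02, 0.65, 1, -0.56, 0.83, -0.01, 0.65, 1, -0.5, 0.87, -0.02, 0.65, 1, -0.43, 0.9, -0.01, 0.65, 1, -0.36, 0.93, -0.02, 0.65, 1, -0.28, 0.96, -0.01, 0.65, 1, -0.21, 0.98, -0.02, 0.65]
[1, -0.13, 0.99, -0.01, 0.65, 1, -0.05, 1, -0.02, 0.65, 1, 0.03, 1, -0.01, 0.65, 1, 0.1, 0.99, -0.02, 0.65, 1, 0.18, 0.98, -0.01, 0.65, 1, 0.26, 0.97, -0.02, 0.65, 1, 0.33, 0.94, -0.01, 0.65, 1, 0.4, 0.92, -0.02, 0.65, 1, 0.48, 0.88, -0.01, 0.65, 1, 0.54, 0.84, -0.02, 0.65]
end [ 0.5  -0.2   0.42] [ 3.141  0.    -0.402]
```

Request:
send_rows(
  increments=[1,-0.6,-0.8,0,0.65,1,-0.7,-0.7,0,0.65,1,-0.75,-0.7,0,0.65,1,-0.8,-0.6,0,0.65,1,-0.8,-0.55,0,0.65,1,-0.9,-0.5,0,0.65,1,-0.9,-0.4,0,0.65,1,-0.95,-0.35,0,0.65,1,-0.95,-0.3,0,0.65,1,-1,-0.2,0,0.65],
)

```text
time_s: 1.82
tool_pos: [0.3534, 0.3799, 0.4049]
eef_rot: [-3.141, 0.0, 1.932]
force: [1.4, 1.0, 0.3]
width: 1.001
finger_force: 0.0
```

Request:
send_rows(
  increments=[1,-1,-0.1,0,0.65,1,-1,0,0,0.65,1,-1,0,0,0.65,1,-1,0.1,0,0.65,1,-1,0.2,0,0.65,1,-0.95,0.3,0,0.65,1,-0.95,0.35,0,0.65,1,-0.9,0.4,0,0.65,1,-0.9,0.5,0,0.65,1,-0.85,0.55,0,0.65],
)

```text
time_s: 2.65
tool_pos: [0.4032, 0.1849, 0.405]
eef_rot: [-3.141, 0.0, 1.152]
force: [0.1, -0.1, 0.3]
width: 0.996
finger_force: 0.0
```

Request:
send_rows(
  increments=[1,-0.8,0.6,0,0.65,1,-0.75,0.7,0,0.65,1,-0.7,0.7,0,0.65,1,-0.6,0.8,0,0.65,1,-0.55,0.85,0,0.65,1,-0.5,0.85,0,0.65,1,-0.4,0.9,0,0.65,1,-0.35,0.95,0,0.65,1,-0.3,0.95,0,0.65,1,-0.2,1,0,0.65],
)

```text
time_s: 3.48
tool_pos: [0.4526, -0.0094, 0.405]
eef_rot: [-3.141, 0.0, 0.372]
force: [0.6, 0.7, 0.3]
width: 0.995
finger_force: 0.0
```

Request:
send_rows(
  increments=[1,-0.1,1,0,0.65,1,0,1,0,0.65,1,0,1,0,0.65,1,0.1,1,0,0.65,1,0.2,1,0,0.65,1,0.3,0.95,0,0.65,1,0.35,0.95,0,0.65,1,0.4,0.9,0,0.65,1,0.5,0.9,0,0.65,1,0.55,0.85,0,0.65],
)

```text
time_s: 4.32
tool_pos: [0.5046, -0.2039, 0.4049]
eef_rot: [-3.141, 0.001, -0.408]
force: [0.2, 0.8, -0.4]
width: 1.003
finger_force: 0.0
```

```bash
python3 -c "
from h import *
print(st())"
```

```text
{'time_s': 4.317, 'joints': [-0.592, -0.095, 1.561, 0.0, 1.676, 1.387], 'tool_pos': [0.505, -0.204, 0.405], 'eef_rot': [-3.141, 0.001, -0.408], 'force': [0.217, 0.836, -0.35], 'width': 1.003, 'finger_force': 0.0}
```

Request:
send_rows(
  increments=[1,1,0,0,0,1,1,0,0,0,1,1,0,0,0,1,1,0,0,0,1,1,0,0,0,1,1,0,0,0,1,1,0,0,0,1,1,0,0,0,1,1,0,0,0,1,1,0,0,0],
)

```text
time_s: 5.15
tool_pos: [0.6892, -0.2819, 0.4046]
eef_rot: [-3.141, 0.001, -0.404]
force: [0.2, -0.2, 0.2]
width: 1.0
finger_force: 0.0
```

Request:
send_rows(
  increments=[1,1,0,0,0,1,1,0,0,0,1,1,0,0,0,1,1,0,0,0,1,1,0,0,0,1,1,0,0,0,1,1,0,0,0,1,1,0,0,0,1,1,0,0,0,1,1,0,0,0],
)

```text
time_s: 5.98
tool_pos: [0.8451, -0.3494, 0.3842]
eef_rot: [-3.14, -0.011, -0.404]
force: [0.3, -0.4, 0.1]
width: 0.998
finger_force: 0.0
```

```bash
python3 -c "
from h import *
print(st())"
```

```text
{'time_s': 5.983, 'joints': [-0.516, 1.021, 0.13, 0.003, 1.98, 1.46], 'tool_pos': [0.845, -0.349, 0.384], 'eef_rot': [-3.14, -0.011, -0.404], 'force': [0.254, -0.368, 0.14], 'width': 0.998, 'finger_force': 0.0}
```

Request:
send_rows(
  increments=[1,1,0,-0.3,0,1,1,0,-0.3,0,1,1,0,-0.3,0,1,1,0,-0.3,0,1,1,0,-0.3,0],
)

```text
time_s: 6.4
tool_pos: [0.8595, -0.3562, 0.3938]
eef_rot: [-3.141, -0.081, -0.404]
force: [0.2, 0.6, 0.2]
width: 1.002
finger_force: 0.0
```

```bash
python3 -c "
from h import *
print(st())"
```

```text
{'time_s': 6.4, 'joints': [-0.517, 1.013, 0.127, 0.01, 1.921, 1.462], 'tool_pos': [0.859, -0.356, 0.394], 'eef_rot': [-3.141, -0.081, -0.404], 'force': [0.24, 0.568, 0.225], 'width': 1.002, 'finger_force': 0.0}
```

Request:
send_rows(
  increments=[1,1,0,-0.9,0,1,1,0,-0.9,0,1,1,0,-0.9,0,1,1,0,-0.9,0,1,1,0,-0.9,0,1,1,0,-0.8,0,1,1,0,-0.8,0,1,1,0,-0.8,0,1,1,0,-0.8,0,1,1,0,-0.8,0],
)

```text
time_s: 7.23
tool_pos: [0.8494, -0.3543, 0.4898]
eef_rot: [-3.139, -0.21, -0.404]
force: [-0.8, 0.2, -0.1]
width: 0.994
finger_force: 0.0
```

```bash
python3 -c "
from h import *
print(st())"
```

```text
{'time_s': 7.233, 'joints': [-0.526, 0.909, 0.128, 0.029, 1.896, 1.461], 'tool_pos': [0.849, -0.354, 0.49], 'eef_rot': [-3.139, -0.21, -0.404], 'force': [-0.823, 0.189, -0.07], 'width': 0.994, 'finger_force': 0.0}
```

Request:
send_rows(
  increments=[1,1,0,-0.4,0,1,1,0,-0.4,0,1,1,0,-0.4,0,1,1,0,-0.4,0,1,1,0,-0.4,0,1,1,0,-0.3,0,1,1,0,-0.3,0,1,1,0,-0.3,0,1,1,0,-0.3,0,1,1,0,-0.3,0],
)

```text
time_s: 8.07
tool_pos: [0.8682, -0.3639, 0.5166]
eef_rot: [-3.138, -0.327, -0.405]
force: [-0.0, -0.4, 0.1]
width: 1.0
finger_force: 0.0
```

Request:
send_rows(
  increments=[1,1,0,-0.2,0,1,1,0,-0.2,0,1,1,0,-0.2,0,1,1,0,-0.2,0,1,1,0,-0.2,0,1,1,0,-0.1,0,1,1,0,-0.1,0,1,1,0,-0.1,0,1,1,0,-0.1,0,1,1,0,-0.1,0],
)

```text
time_s: 8.9
tool_pos: [0.8943, -0.3764, 0.5294]
eef_rot: [-3.137, -0.44, -0.405]
force: [0.0, 0.2, -0.4]
width: 1.003
finger_force: 0.0
```

```bash
python3 -c "
from h import *
print(st())"
```

```text
{'time_s': 8.9, 'joints': [-0.532, 0.887, 0.128, 0.058, 1.69, 1.463], 'tool_pos': [0.894, -0.376, 0.529], 'eef_rot': [-3.137, -0.44, -0.405], 'force': [0.012, 0.214, -0.423], 'width': 1.003, 'finger_force': 0.0}
```

Request:
send_rows(
  increments=[1,1,0,0,0,1,1,0,0,0,1,1,0,0,0,1,1,0,0,0,1,1,0,0,0,1,1,0,0,0,1,1,0,0,0,1,1,0,0,0,1,1,0,0,0,1,1,0,0,0],
)

```text
time_s: 9.73
tool_pos: [0.9231, -0.3896, 0.5383]
eef_rot: [-3.136, -0.554, -0.406]
force: [-0.2, -0.1, 0.6]
width: 1.002
finger_force: 0.0
```

Request:
send_rows(
  increments=[1,1,0,0.3,0,1,1,0,0.3,0,1,1,0,0.3,0,1,1,0,0.3,0,1,1,0,0.3,0,1,1,0,0.3,0,1,1,0,0.3,0,1,1,0,0.3,0,1,1,0,0.3,0,1,1,0,0.3,0],
)

```text
time_s: 10.57
tool_pos: [0.9666, -0.4089, 0.5192]
eef_rot: [-3.135, -0.669, -0.407]
force: [-0.5, 0.1, -0.2]
width: 1.0
finger_force: 0.0
```

Request:
send_rows(
  increments=[1,1,0,0.8,0,1,1,0,0.8,0,1,1,0,0.8,0,1,1,0,0.8,0,1,1,0,0.8,0,1,1,0,0.8,0,1,1,0,0.8,0,1,1,0,0.8,0,1,1,0,0.8,0,1,1,0,0.8,0],
)

```text
time_s: 11.4
tool_pos: [1.0315, -0.4369, 0.4496]
eef_rot: [-3.134, -0.799, -0.408]
force: [0.3, 0.4, -0.4]
width: 0.998
finger_force: 0.0
```

```bash
python3 -c "
from h import *
print(st())"
```

```text
{'time_s': 11.4, 'joints': [-0.524, 1.044, 0.127, 0.098, 1.178, 1.452], 'tool_pos': [1.031, -0.437, 0.45], 'eef_rot': [-3.134, -0.799, -0.408], 'force': [0.304, 0.409, -0.374], 'width': 0.998, 'finger_force': 0.0}
```

Request:
send_rows(
  increments=[1,1,0,0.8,0,1,1,0,0.8,0,1,1,0,0.8,0,1,1,0,0.8,0,1,1,0,0.8,0,1,1,0,0.8,0,1,1,0,0.8,0,1,1,0,0.8,0,1,1,0,0.8,0,1,1,0,0.8,0],
)

```text
time_s: 12.23
tool_pos: [1.0711, -0.4542, 0.4231]
eef_rot: [-3.133, -0.927, -0.409]
force: [0.2, 0.1, -0.1]
width: 1.001
finger_force: 0.0
```

Request:
send_rows(
  increments=[1,1,0,1,0,1,1,0,1,0,1,1,0,1,0,1,1,0,1,0,1,1,0,1,0,1,1,0,1,0,1,1,0,1,0,1,1,0,1,0,1,1,0,1,0,1,1,0,1,0],
)

```text
time_s: 13.07
tool_pos: [1.1019, -0.4678, 0.4086]
eef_rot: [-3.13, -1.055, -0.412]
force: [0.1, -0.6, 0.6]
width: 0.999
finger_force: 0.0
```

Request:
send_rows(
  increments=[1,1,0,1,0,1,1,0,1,0,1,1,0,1,0,1,1,0,1,0,1,1,0,1,0,1,1,0,1,0,1,1,0,1,0,1,1,0,1,0,1,1,0,1,0,1,1,0,1,0],
)

```text
time_s: 13.9
tool_pos: [1.1163, -0.4744, 0.4316]
eef_rot: [-3.127, -1.17, -0.415]
force: [-0.4, -0.9, 0.4]
width: 0.999
finger_force: 0.0
```

```bash
python3 -c "
from h import *
print(st())"
```

```text
{'time_s': 13.9, 'joints': [-0.521, 1.155, 0.127, 0.174, 0.699, 1.396], 'tool_pos': [1.116, -0.474, 0.432], 'eef_rot': [-3.127, -1.17, -0.415], 'force': [-0.423, -0.943, 0.401], 'width': 0.999, 'finger_force': 0.0}
```

```bash
cat > kin.py <<'E'
import numpy as np
from scipy.optimize import least_squares
from scipy.spatial.transform import Rotation as Ro
D=[([.971,.246,1.559,0,1.339],[.268,.591,.204]),([.910,.164,1.293,0,1.685],[.304,.575,.406]),([-.592,-.095,1.561,0,1.676],[.505,-.204,.405]),
([-.516,1.021,.13,.003,1.98],[.845,-.349,.384]),([-.526,.909,.128,.029,1.896],[.849,-.354,.49]),([-.532,.887,.128,.058,1.69],[.894,-.376,.529]),
([-.524,1.044,.127,.098,1.178],[1.031,-.437,.45]),([-.521,1.155,.127,.174,.699],[1.116,-.474,.432])]
def fk(q,p):
    h,a1,a2,f,e,L,b=p; Y=lambda a:Ro.from_euler("y",a)
    R1=Ro.from_euler("z",q[0]);R2=R1*Y(q[1]);R3=R2*Y(q[2]);R4=R3*Ro.from_euler("z",q[3]);R5=R4*Y(q[4])
    return R1.apply([a1,b,h])+R2.apply([0,0,a2])+R3.apply([e,0,f])+R5.apply([0,0,L]),R5.apply([0,0,1])
s=least_squares(lambda p:np.r_[np.concatenate([fk(q,p)[0]-x for q,x in D]),1e-3*(p-[.35,0,.4,.4,0,.25,.11])],[.35,0,.4,.4,0,.25,.11]);P=s.x
lo=np.array([-3.13,-1.02,.13,-.95,.21]);hi=np.array([3.13,2.26,2.54,4.09,2.88])
def ik(x,z,q0):
    r=least_squares(lambda q:np.r_[fk(q,P)[0]-x,.3*(fk(q,P)[1]-z)],np.clip(q0,lo+.01,hi-.01),bounds=(lo,hi)); return r.x,abs(r.fun).max()
if __name__=="__main__":
    print(P.round(3),abs(s.fun).max())
    for name,x in dict(grasp=[.497,-.237,.115],rack=[.518,.325,.115]).items():
        az=np.arctan2(x[1],x[0])
        for al in (.15,.2,.25,.3,.4,.5):
            for da in (-.4,0,.4):
                a=az+da; z=[np.cos(al)*np.cos(a),np.cos(al)*np.sin(a),-np.sin(al)]
                q,e=min((ik(np.array(x),z,[az-.2,j,k,0,1.]) for j,k in((0,2.),(.5,2),(-.5,2.4))),key=lambda t:t[1]); print(name,al,da,q.round(2),round(e,4))
E
python3 kin.py
```

```text
[ 0.273 -0.     0.42   0.569  0.066  0.28   0.113] 0.0006548192933025221
grasp 0.15 -0.4 [-0.59 -0.53  2.54 -0.95  0.21] 0.1122
grasp 0.15 0 [-0.86  0.12  2.54  2.64  0.99] 0.004
grasp 0.15 0.4 [-1.16  0.18  2.45  1.9   1.22] 0.0
grasp 0.2 -0.4 [-0.59 -0.52  2.54 -0.95  0.21] 0.1002
grasp 0.2 0 [-0.85  0.07  2.54  2.62  0.9 ] 0.0065
grasp 0.2 0.4 [-1.15  0.13  2.46  1.87  1.16] 0.0
grasp 0.25 -0.4 [-0.59 -0.47  2.52 -0.95  0.21] 0.091
grasp 0.25 0 [-0.85  0.02  2.54  2.59  0.8 ] 0.008
grasp 0.25 0.4 [-1.14  0.08  2.46  1.83  1.1 ] 0.0
grasp 0.3 -0.4 [-0.58 -0.43  2.49 -0.95  0.21] 0.0815
grasp 0.3 0 [-0.84 -0.03  2.54  2.54  0.7 ] 0.0083
grasp 0.3 0.4 [-1.13  0.03  2.47  1.78  1.04] 0.0
grasp 0.4 -0.4 [-0.58 -0.36  2.46 -0.95  0.21] 0.0618
grasp 0.4 0 [-0.83 -0.14  2.54  2.38  0.53] 0.0048
grasp 0.4 0.4 [-1.11 -0.05  2.46  1.67  0.94] 0.0
grasp 0.5 -0.4 [-0.58 -0.3   2.43 -0.95  0.21] 0.0421
grasp 0.5 0 [-0.82 -0.22  2.53  2.12  0.39] 0.0
grasp 0.5 0.4 [-1.07 -0.11  2.44  1.53  0.85] 0.0
rack 0.15 -0.4 [ 0.44 -0.23  2.31 -0.95  0.21] 0.1299
rack 0.15 0 [0.22 0.22 2.41 2.72 0.94] 0.0
rack 0.15 0.4 [-0.04  0.28  2.31  2.    1.15] 0.0
rack 0.2 -0.4 [ 0.44 -0.21  2.3  -0.95  0.21] 0.1178
rack 0.2 0 [0.22 0.17 2.41 2.69 0.85] 0.0
rack 0.2 0.4 [-0.03  0.24  2.32  1.96  1.09] 0.0
rack 0.25 -0.4 [ 0.44 -0.19  2.29 -0.95  0.21] 0.1058
rack 0.25 0 [0.22 0.12 2.41 2.66 0.76] 0.0
rack 0.25 0.4 [-0.03  0.2   2.32  1.91  1.03] 0.0
rack 0.3 -0.4 [ 0.44 -0.17  2.28 -0.95  0.21] 0.0939
rack 0.3 0 [0.23 0.08 2.41 2.62 0.68] 0.0
rack 0.3 0.4 [-0.02  0.16  2.32  1.86  0.98] 0.0
rack 0.4 -0.4 [ 0.44 -0.14  2.27 -0.95  0.21] 0.0706
rack 0.4 0 [0.24 0.02 2.4  2.5  0.51] 0.0
rack 0.4 0.4 [0.   0.09 2.31 1.75 0.87] 0.0
rack 0.5 -0.4 [ 0.44 -0.1   2.26 -0.95  0.21] 0.0483
rack 0.5 0 [ 0.25 -0.03  2.37  2.29  0.37] 0.0
rack 0.5 0.4 [0.03 0.04 2.3  1.6  0.78] 0.0
```

```bash
cat > sim.py <<'E'
from kin import *
LO=np.r_[lo,-2.74];HI=np.r_[hi,2.74]
def FK(q):
    x,_=fk(q,P); R=Ro.from_euler("ZYYZYZ",[q[0],q[1],q[2],q[3],q[4],q[5]+np.pi/2]).as_matrix(); return x,R
def step(q,row,w):
    x,R=FK(q); xt=x+R@np.array(row[:3])*.02; Rt=R@Ro.from_euler("z",row[3]*.12).as_matrix()
    def f(v):
        a,B=FK(v); return np.r_[a-xt,w*Ro.from_matrix(B.T@Rt).as_rotvec()]
    return least_squares(f,np.clip(q,LO+1e-6,HI-1e-6),bounds=(LO,HI),xtol=1e-10,ftol=1e-10).x
def hd(q): z=FK(q)[1][:,2]; return np.round([np.arctan2(z[1],z[0]),np.arcsin(-z[2])],3)  # heading, alpha
def IK(x,R,q0):
    f=lambda v:(lambda a,B:np.r_[a-x,.3*Ro.from_matrix(B.T@R).as_rotvec()])(*FK(v))
    r=least_squares(f,np.clip(q0,LO+1e-6,HI-1e-6),bounds=(LO,HI)); return r.x,abs(r.fun).max()
def upright(h,al,flip=0):  # tool frame with tool z at heading h, down by al, tool y horizontal
    z=np.array([np.cos(al)*np.cos(h),np.cos(al)*np.sin(h),-np.sin(al)]);y=np.array([np.sin(h),-np.cos(h),0]); 
    R=np.c_[np.cross(y,z),y,z]; return R@np.diag([-1,-1,1]) if flip else R
E
python3 - <<'E'
from sim import *
q=np.array([-.521,1.155,.13,.174,.699,1.396]); x,R=FK(q); print(x.round(3),Ro.from_matrix(R).as_euler("xyz").round(3))
q0=np.array([-.532,.887,.13,.058,1.69,1.463])
for w in(.3,.5,.7):
    q=q0
    for i in range(10): q=step(q,[1,0,0,0],w)
    for i in range(10): q=step(q,[1,0,.3,0],w)
    print(w,FK(q)[0].round(3),hd(q),"real [.967 -.409 .519] alpha",round(np.pi/2-.669,3))
for n,x in dict(grasp=[.497,-.237,.125],up=[.497,-.237,.30],rack=[.518,.325,.12],rackup=[.518,.325,.3]).items():
  az=np.arctan2(x[1],x[0])
  for h in(.1,.3,.45,.6):
   for al in(.1,.25):
    out=[]
    for fl in(0,1):
      out.append(min((IK(np.array(x),upright(h,al,fl),[az-.3-dj,j,k,1.7,1,s]) for dj in(0,.4) for j,k in((0,2.),(.3,2.3)) for s in(-1.5,1.5)),key=lambda t:t[1]))
    print(n,h,al,out[0][0].round(2),round(out[0][1],3),"flip j6",out[1][0][5].round(2),round(out[1][1],3))
E
```

```text
Traceback (most recent call last):
  File "sim.py", line 4, in FK
    x,_=fk(q,P); R=Ro.from_euler("ZYYZYZ",[q[0],q[1],q[2],q[3],q[4],q[5]+np.pi/2]).as_matrix(); return x,R
                   ~~~~~~~~~~~~~^^^^^^^^^^^^^^^^^^^^^^^^^^^^^^^^^^^^^^^^^^^^^^^^^^
  File "scipy/spatial/transform/_rotation.pyx", line 1413, in scipy.spatial.transform._rotation.Rotation.from_euler
ValueError: Expected axis specification to be a non-empty string of upto 3 characters, got ZYYZYZ
```

```bash
python3 - <<'E'
s=open("sim.py").read()
s=s.replace('Ro.from_euler("ZYYZYZ",[q[0],q[1],q[2],q[3],q[4],q[5]+np.pi/2]).as_matrix()','(Ro.from_euler("ZYZ",[q[0],q[1]+q[2],q[3]])*Ro.from_euler("YZ",[q[4],q[5]+np.pi/2])).as_matrix()')
open("sim.py","w").write(s)
E
python3 - <<'E'
from sim import *
q=np.array([-.521,1.155,.13,.174,.699,1.396]); x,R=FK(q); print(x.round(3),Ro.from_matrix(R).as_euler("xyz").round(3))
q0=np.array([-.532,.887,.13,.058,1.69,1.463])
for w in(.3,.5,.7):
    q=q0
    for i in range(10): q=step(q,[1,0,0,0],w)
    for i in range(10): q=step(q,[1,0,.3,0],w)
    print(w,FK(q)[0].round(3),hd(q),"real [.967 -.409 .519] alpha",round(np.pi/2-.669,3))
for n,x in dict(grasp=[.497,-.237,.125],up=[.497,-.237,.30],rack=[.518,.325,.12],rackup=[.518,.325,.3]).items():
  az=np.arctan2(x[1],x[0])
  for h in(.1,.3,.45,.6):
   for al in(.1,.25):
    out=[]
    for fl in(0,1):
      out.append(min((IK(np.array(x),upright(h,al,fl),[az-.3-dj,j,k,1.7,1,s]) for dj in(0,.4) for j,k in((0,2.),(.3,2.3)) for s in(-1.5,1.5)),key=lambda t:t[1]))
    print(n,h,al,out[0][0].round(2),round(out[0][1],3),"flip j6",out[1][0][5].round(2),round(out[1][1],3))
E
```

```text
[ 1.116 -0.474  0.43 ] [-3.126 -1.168 -0.417]
0.3 [ 1.02  -0.432  0.645] [-0.399  0.464] real [.967 -.409 .519] alpha 0.902
0.5 [ 0.982 -0.416  0.551] [-0.398  0.788] real [.967 -.409 .519] alpha 0.902
0.7 [ 0.962 -0.407  0.508] [-0.397  0.935] real [.967 -.409 .519] alpha 0.902
grasp 0.1 0.1 [-1.21  0.25  2.38  1.75  1.36 -1.06] 0.0 flip j6 2.08 0.0
grasp 0.1 0.25 [-1.19  0.11  2.4   1.64  1.2  -0.91] 0.0 flip j6 2.23 0.0
grasp 0.3 0.1 [-1.23  0.32  2.26  1.55  1.47 -1.01] 0.0 flip j6 2.13 0.0
grasp 0.3 0.25 [-1.22  0.2   2.28  1.46  1.34 -0.89] 0.0 flip j6 2.25 0.0
grasp 0.45 0.1 [-1.23  0.39  2.16  1.42  1.55 -0.98] 0.0 flip j6 2.16 0.0
grasp 0.45 0.25 [-1.21  0.27  2.18  1.34  1.44 -0.88] 0.0 flip j6 2.26 0.0
grasp 0.6 0.1 [-1.21  0.45  2.06  1.31  1.63 -0.96] 0.0 flip j6 2.18 0.0
grasp 0.6 0.25 [-1.2   0.34  2.09  1.24  1.53 -0.88] 0.0 flip j6 2.26 0.0
up 0.1 0.1 [-1.21 -0.32  2.42  1.61  1.3  -0.52] 0.0 flip j6 2.62 0.0
up 0.1 0.25 [-1.19 -0.4   2.39  1.44  1.22 -0.36] 0.0 flip j6 2.74 0.005
up 0.3 0.1 [-1.23 -0.16  2.3   1.51  1.49 -0.56] 0.0 flip j6 2.58 0.0
up 0.3 0.25 [-1.2
[... 823 characters left out ...]
4] 0.0 flip j6 1.8 0.0
rack 0.6 0.25 [ 0.19  0.11  2.41  2.56  0.77 -1.23] 0.0 flip j6 1.91 0.0
rackup 0.1 0.1 [ 0.59 -0.2   2.32  4.03  0.65 -2.3 ] 0.0 flip j6 0.85 0.0
rackup 0.1 0.25 [ 0.53 -0.26  2.33  4.09  0.47 -2.37] 0.016 flip j6 0.77 0.016
rackup 0.3 0.1 [ 0.44 -0.3   2.41  3.46  0.45 -1.85] 0.0 flip j6 1.29 0.0
rackup 0.3 0.25 [ 0.44 -0.37  2.37  3.8   0.22 -2.18] 0.0 flip j6 0.96 0.0
rackup 0.45 0.1 [ 0.31 -0.35  2.44  2.81  0.44 -1.28] 0.0 flip j6 1.86 0.0
rackup 0.45 0.25 [ 0.31 -0.42  2.4   2.43  0.21 -0.91] 0.001 flip j6 2.23 0.001
rackup 0.6 0.1 [ 0.18 -0.36  2.45  2.3   0.57 -0.86] 0.0 flip j6 2.28 0.0
rackup 0.6 0.25 [ 0.19 -0.43  2.41  1.88  0.42 -0.45] 0.0 flip j6 2.7 0.0
```

```bash
cat > opt.py <<'E'
from sim import *
import sys
q0=np.array([-.521,1.155,.1301,.174,.699,1.396])
def run(segs,n,q=q0,out=None):
    for az,el in segs:
        d=np.array([np.cos(el)*np.cos(az),np.cos(el)*np.sin(az),np.sin(el)])
        for i in range(n):
            v=FK(q)[1].T@d; v=np.round(v/abs(v).max(),1); q=step(q,[*v,0],.66)
            if out is not None: out.append(v.tolist())
    return q
if __name__=="__main__":
    for az in(.3,.8,1.3):
        for el in(-.2,.3,.8):
            q=q0; l=[]
            for k in range(4):
                q=run([(az,el)],10,q); l.append((hd(q).tolist(),FK(q)[0].round(2).tolist()))
            print(az,el,l,q.round(2))
E
time python3 opt.py
```

```text
0.3 -0.2 [([-0.39, 0.341], [1.19, -0.35, 0.34]), ([-0.364, 0.288], [1.23, -0.23, 0.27]), ([-0.328, 0.248], [1.25, -0.14, 0.21]), ([-0.287, 0.22], [1.25, -0.07, 0.17])] [-0.1   1.47  0.13 -0.75  0.26  2.38]
0.3 0.3 [([-0.384, 0.308], [1.18, -0.31, 0.46]), ([-0.347, 0.222], [1.21, -0.19, 0.48]), ([-0.303, 0.151], [1.22, -0.09, 0.49]), ([-0.257, 0.093], [1.22, -0.02, 0.51])] [-0.07  1.16  0.13 -0.48  0.42  2.07]
0.3 0.8 [([-0.394, 0.336], [1.12, -0.38, 0.54]), ([-0.38, 0.259], [1.12, -0.3, 0.64]), ([-0.358, 0.176], [1.11, -0.22, 0.72]), ([-0.328, 0.087], [1.09, -0.14, 0.79])] [-0.19  0.85  0.13 -0.21  0.69  1.77]
0.8 -0.2 [([-0.394, 0.378], [1.19, -0.3, 0.37]), ([-0.372, 0.342], [1.23, -0.13, 0.3]), ([-0.334, 0.307], [1.24, 0.02, 0.24]), ([-0.281, 0.278], [1.22, 0.15, 0.19])] [ 0.11  1.43  0.13 -0.92  0.48  2.59]
0.8 0.3 [([-0.393, 0.366], [1.17, -0.29, 0.46]), ([-0.369, 0.315], [1.19, -0.13, 0.48]), ([-0.33, 0.263], [1.19, 0.02, 0.5]), ([-0.278, 0.208], [1.18, 0.15, 0.51])] [ 0.12  1.12  0.13 -0.67  0.66  2.26]
0.8 0.8 [([-0.391, 0.347], [1.13, -0.3, 0.57]), ([-0.366, 0.272], [1.11, -0.14, 0.69]), ([-0.326, 0.185], [1.08, -0.01, 0.78]), ([-0.275, 0.092], [1.04, 0.1, 0.85])] [ 0.08  0.78  0.13 -0.5   0.83  1.99]
1.3 -0.2 [([-0.4, 0.403], [1.18, -0.28, 0.39]), ([-0.392, 0.392], [1.21, -0.09, 0.35]), ([-0.37, 0.372], [1.21, 0.09, 0.31]), ([-0.332, 0.348], [1.17, 0.26, 0.26])] [ 0.24  1.34  0.13 -0.88  0.72  2.56]
1.3 0.3 [([-0.398, 0.397], [1.16, -0.28, 0.48]), ([-0.387, 0.376], [1.17, -0.08, 0.52]), ([-0.362, 0.344], [1.15, 0.1, 0.54]), ([-0.323, 0.305], [1.1, 0.26, 0.56])] [ 0.27  1.05  0.13 -0.74  0.91  2.31]
1.3 0.8 [([-0.394, 0.374], [1.11, -0.27, 0.61]), ([-0.372, 0.314], [1.06, -0.07, 0.75]), ([-0.331, 0.234], [0.99, 0.1, 0.85]), ([-0.275, 0.143], [0.91, 0.24, 0.92])] [ 0.3   0.66  0.13 -0.66  1.06  2.07]
real	0m12.209s
user	0m12.288s
sys	0m0.151s
```

Run:
```python
from sim import *
q=np.array([-.521,1.155,.1301,.174,.699,1.396])
for i in range(6): q=step(q,[-1,0,-1,0],.66)
for i in range(32):
    q=step(q,[0,0,0,1],.66)
    if i>8 and i%2: print(i+1,hd(q),FK(q)[0].round(3),q.round(2))
```

```text
10 [-0.4    0.403] [ 0.971 -0.412  0.367] [-0.54  0.6   1.11  0.47  0.3   2.27]
12 [-0.4    0.403] [ 0.971 -0.412  0.367] [-0.54  0.6   1.11  0.47  0.3   2.51]
14 [-0.398  0.402] [ 0.97  -0.413  0.366] [-0.55  0.59  1.12  0.48  0.3   2.74]
16 [-0.373  0.381] [ 0.96  -0.419  0.357] [-0.57  0.58  1.16  0.71  0.28  2.74]
18 [-0.357  0.357] [ 0.95  -0.422  0.347] [-0.58  0.57  1.21  0.94  0.26  2.74]
20 [-0.347  0.333] [ 0.941 -0.423  0.336] [-0.6   0.56  1.25  1.17  0.25  2.74]
22 [-0.344  0.309] [ 0.934 -0.421  0.326] [-0.6   0.56  1.29  1.4   0.25  2.74]
24 [-0.346  0.285] [ 0.928 -0.418  0.315] [-0.6   0.55  1.33  1.64  0.25  2.74]
26 [-0.353  0.261] [ 0.923 -0.413  0.304] [-0.6   0.55  1.36  1.87  0.25  2.74]
28 [-0.366  0.239] [ 0.92  -0.407  0.293] [-0.59  0.55  1.39  2.11  0.25  2.74]
30 [-0.386  0.218] [ 0.918 -0.398  0.283] [-0.57  0.56  1.42  2.35  0.26  2.74]
32 [-0.411  0.201] [ 0.919 -0.387  0.275] [-0.55  0.56  1.44  2.59  0.26  2.74]
```

Run:
```python
from sim import *
q0=np.array([-.521,1.155,.1301,.174,.699,1.396])
# world pre-move during 11 turning rows
for mv in ([0,0,0],[0,0,.12],[-.1,0,.15],[-.15,.05,.18],[-.1,.15,.12],[-.15,.2,.05],[0,.15,.15]):
    q=q0
    for i in range(11):
        v=FK(q)[1].T@np.array(mv)/11/.02; q=step(q,[*np.clip(v.round(1),-1,1),1],.66)
    print(mv,hd(q),FK(q)[0].round(3),q.round(2))
    for i in range(20):
        q=step(q,[0,0,0,1],.66)
        if i%4==3: print("   ",i+1,hd(q),FK(q)[0].round(3),q.round(2))
```

```text
[0, 0, 0] [-0.4    0.403] [ 1.116 -0.474  0.43 ] [-0.52  1.15  0.13  0.17  0.7   2.72]
    4 [-0.311  0.347] [ 1.062 -0.488  0.404] [-0.59  0.9   0.61  0.59  0.49  2.74]
    8 [-0.269  0.281] [ 1.023 -0.488  0.375] [-0.63  0.8   0.85  1.03  0.41  2.74]
    12 [-0.262  0.215] [ 0.995 -0.48   0.347] [-0.65  0.75  1.02  1.48  0.38  2.74]
    16 [-0.282  0.149] [ 0.975 -0.463  0.317] [-0.64  0.72  1.15  1.94  0.38  2.74]
    20 [-0.335  0.088] [ 0.964 -0.435  0.289] [-0.6   0.71  1.26  2.4   0.4   2.74]
[0, 0, 0.12] [-0.4    0.387] [ 1.085 -0.461  0.536] [-0.53  1.05  0.13  0.16  0.79  2.73]
    4 [-0.297  0.322] [ 1.027 -0.481  0.502] [-0.61  0.77  0.66  0.59  0.56  2.74]
    8 [-0.249  0.246] [ 0.986 -0.484  0.465] [-0.66  0.66  0.92  1.02  0.47  2.74]
    12 [-0.238  0.168] [ 0.957 -0.477  0.428] [-0.68  0.61  1.1   1.47  0.44  2.74]
    16 [-0.259  0.091] [ 0.938 -0.459  0.39 ] [-0.67  0.58  1.24  1.91  0.44  2.74]
    20 [-0.316  0.021] [ 0.931 -0.43   0.355] [-0.63  0.58  1.35  2.37  0.46  2.74]
[-0.1, 0, 0.15] [-0.4    0.403] [ 1.007 -0.471  0.586] [-0.58  0.75  0.5   0.25  0.74  
[... 1777 characters left out ...]
46  1.52  0.31  2.74]
    16 [-0.254  0.183] [ 0.895 -0.32   0.373] [-0.55  0.36  1.53  1.98  0.32  2.74]
    20 [-0.299  0.133] [ 0.895 -0.299  0.347] [-0.5   0.38  1.58  2.46  0.32  2.74]
[0, 0.15, 0.15] [-0.33   0.388] [ 1.092 -0.351  0.572] [-0.43  0.89  0.32  0.14  0.76  2.74]
    4 [-0.215  0.323] [ 1.038 -0.382  0.537] [-0.53  0.68  0.73  0.57  0.58  2.74]
    8 [-0.162  0.243] [ 0.999 -0.393  0.497] [-0.59  0.59  0.97  1.01  0.49  2.74]
    12 [-0.149  0.161] [ 0.97  -0.389  0.457] [-0.61  0.54  1.15  1.44  0.46  2.74]
    16 [-0.169  0.08 ] [ 0.952 -0.375  0.416] [-0.6   0.52  1.29  1.89  0.46  2.74]
    20 [-0.225  0.007] [ 0.945 -0.346  0.378] [-0.56  0.52  1.4   2.35  0.47  2.74]
```

```bash
cat > o2.py <<'E'
from sim import *
q0=np.array([-.521,1.155,.1301,.174,.699,1.396])
def go(p,n,q=q0,out=None):
    for d in p.reshape(-1,3):
        for i in range(n):
            v=np.clip((FK(q)[1].T@d).round(1),-1,1); q=step(q,[*v,1],.66)
            if out is not None: out.append([*v.tolist(),1])
    return q
def cost(q): h,a=hd(q); return abs(h-.3)+.7*max(0,abs(a-.0)-.15)+10*max(0,.3-FK(q)[0][2])
if __name__=="__main__":
    for h in(-.3,-.2,-.1,0):
      for al in(-.2,-.1,0,.1):
        r=[]
        for z in(.12,.25):
          x=np.array([.518,.325,z]); r.append(min((IK(x,upright(h,al,0),[.5,.2,2.3,k,.9,-2]) for k in(3.4,3.9)),key=lambda t:t[1]))
        print(h,al,[(a.round(2).tolist(),round(b,3)) for a,b in r])
    rng=np.random.default_rng(0); best=[]
    for k in range(60):
        p=rng.uniform(-1,1,9); q=go(p,7); best.append((cost(q),p,q))
    best.sort(key=lambda t:t[0])
    c,p,q=best[0]
    for k in range(90):
        p2=np.clip(p+rng.normal(0,.35,9),-1.5,1.5); q2=go(p2,7); c2=cost(q2)
        if c2<c: c,p,q=c2,p2,q2
    print(c,p.round(2),hd(q),FK(q)[0].round(3),q.round(2))
E
time python3 o2.py
```

```text
-0.3 -0.2 [([0.74, 0.68, 2.01, 4.09, 1.53, -1.95], np.float64(0.016)), ([0.73, 0.35, 2.12, 4.09, 1.41, -2.14], np.float64(0.018))]
-0.3 -0.1 [([0.73, 0.6, 2.06, 4.09, 1.42, -1.96], np.float64(0.024)), ([0.71, 0.28, 2.16, 4.09, 1.3, -2.15], np.float64(0.029))]
-0.3 0 [([0.71, 0.53, 2.11, 4.09, 1.3, -1.98], np.float64(0.032)), ([0.69, 0.21, 2.19, 4.09, 1.18, -2.16], np.float64(0.04))]
-0.3 0.1 [([0.69, 0.46, 2.15, 4.09, 1.19, -1.99], np.float64(0.041)), ([0.66, 0.14, 2.22, 4.09, 1.07, -2.17], np.float64(0.051))]
-0.2 -0.2 [([0.74, 0.65, 2.04, 4.06, 1.5, -1.93], np.float64(0.0)), ([0.74, 0.31, 2.14, 4.09, 1.35, -2.13], np.float64(0.0))]
-0.2 -0.1 [([0.74, 0.58, 2.08, 4.09, 1.38, -1.96], np.float64(0.003)), ([0.72, 0.23, 2.18, 4.09, 1.23, -2.15], np.float64(0.011))]
-0.2 0 [([0.72, 0.5, 2.12, 4.09, 1.26, -1.99], np.float64(0.011)), ([0.69, 0.16, 2.21, 4.09, 1.12, -2.17], np.float64(0.022))]
-0.2 0.1 [([0.7, 0.43, 2.16, 4.09, 1.14, -2.01], np.float64(0.019)), ([0.66, 0.1, 2.24, 4.09, 1.0, -2.19], np.float64(0.033))]
-0.1 -0.2 [([0.7, 0.63, 2.1, 3.92, 1.48, -1.86], np.float64(0.0)), ([0.7,
[... 397 characters left out ...]
, -2.21], np.float64(0.016))]
0 -0.2 [([0.65, 0.61, 2.15, 3.78, 1.46, -1.8], np.float64(0.0)), ([0.65, 0.22, 2.26, 3.82, 1.24, -1.98], np.float64(0.0))]
0 -0.1 [([0.65, 0.52, 2.19, 3.81, 1.33, -1.84], np.float64(0.0)), ([0.65, 0.13, 2.27, 3.89, 1.1, -2.04], np.float64(0.0))]
0 0 [([0.66, 0.44, 2.21, 3.86, 1.19, -1.88], np.float64(0.0)), ([0.66, 0.06, 2.28, 3.98, 0.96, -2.14], np.float64(0.0))]
0 0.1 [([0.65, 0.35, 2.23, 3.91, 1.05, -1.95], np.float64(0.0)), ([0.65, -0.02, 2.28, 4.09, 0.83, -2.25], np.float64(0.0))]
0.269 [-0.46  1.5   1.5   0.62  1.5   1.03  1.5   0.87  1.1 ] [0.031 0.052] [ 1.079 -0.226  0.603] [-0.42  0.65  0.79  1.2   0.49  2.74]
real	1m52.346s
user	1m51.344s
sys	0m0.099s
```

Run:
```python
from o2 import *
p=np.array([-.46,1.5,1.5,.62,1.5,1.03,1.5,.87,1.1]); o=[]; q=go(p,7,out=o)
for i,r in enumerate(o): print([1]+r,end=", ")
q=q0
for i,r in enumerate(o):
    q=step(q,r,.66)
    if i in(9,15): print("\n",i+1,hd(q),FK(q)[0].round(3),q.round(2))
```

```text
[1, 1.0, -1.0, -1.0, 1], [1, 0.8, -1.0, -1.0, 1], [1, 0.7, -1.0, -1.0, 1], [1, 0.5, -1.0, -1.0, 1], [1, 0.3, -1.0, -1.0, 1], [1, 0.1, -1.0, -1.0, 1], [1, -0.1, -1.0, -1.0, 1], [1, -0.6, -1.0, -0.4, 1], [1, -0.8, -1.0, -0.4, 1], [1, -1.0, -1.0, -0.4, 1], [1, -1.0, -1.0, -0.3, 1], [1, -1.0, -1.0, -0.2, 1], [1, -1.0, -1.0, -0.1, 1], [1, -1.0, -1.0, -0.0, 1], [1, -1.0, -1.0, 1.0, 1], [1, -1.0, -1.0, 1.0, 1], [1, -1.0, -1.0, 1.0, 1], [1, -1.0, -1.0, 1.0, 1], [1, -1.0, -0.8, 1.0, 1], [1, -1.0, -0.6, 1.0, 1], [1, -1.0, -0.4, 1.0, 1], 
 10 [-0.344  0.401] [ 1.089 -0.285  0.618] [-0.36  0.86  0.27  0.02  0.84  2.74]

 16 [-0.064  0.247] [ 1.06  -0.261  0.618] [-0.44  0.64  0.68  0.66  0.62  2.74]
```

Request:
send_rows(
  increments=[1,1,-1,-1,1,1,0.8,-1,-1,1,1,0.7,-1,-1,1,1,0.5,-1,-1,1,1,0.3,-1,-1,1,1,0.1,-1,-1,1,1,-0.1,-1,-1,1,1,-0.6,-1,-0.4,1,1,-0.8,-1,-0.4,1,1,-1,-1,-0.4,1],
)

```text
time_s: 14.73
tool_pos: [1.0936, -0.2719, 0.6212]
eef_rot: [-1.997, -0.352, -1.749]
force: [0.3, 0.8, -0.1]
width: 1.002
finger_force: 0.0
```

Run:
```python
from h import *
from sim import hd
print(st(),hd(get_obs()["joints"]))
```

```text
{'time_s': 14.733, 'joints': [-0.347, 0.871, 0.253, 0.016, 0.845, 2.742], 'tool_pos': [1.094, -0.272, 0.621], 'eef_rot': [-1.997, -0.352, -1.749], 'force': [0.324, 0.847, -0.12], 'width': 1.002, 'finger_force': 0.0} [-0.334  0.398]
```

Request:
send_rows(
  increments=[1,-1,-1,-0.3,1,1,-1,-1,-0.2,1,1,-1,-1,-0.1,1,1,-1,-1,0,1,1,-1,-1,1,1,1,-1,-1,1,1,1,-1,-1,1,1,1,-1,-1,1,1,1,-1,-0.8,1,1,1,-1,-0.6,1,1],
)

```text
time_s: 15.57
tool_pos: [1.0855, -0.2038, 0.6285]
eef_rot: [-1.661, 0.64, -1.567]
force: [-1.3, 0.0, 0.6]
width: 1.001
finger_force: 0.0
```

Run:
```python
from h import *
from sim import *
q=get_obs()["joints"]; print(st(),hd(q))
# roll of tool: angle to turn to get upright (either flip)
x,R=FK(q)
for fl in(0,1):
    h,a=hd(q); U=upright(h,a,fl); print("turn",fl,Ro.from_matrix(R.T@U).as_rotvec().round(3))
for tgt in([.497,-.237,.35],[.497,-.237,.135]):
    for fl in(0,1): print(fl,[np.round(v,3) for v in min((IK(np.array(tgt),upright(h,a,fl),[-1.1,-.2,2.3,1.6,1.3,s]) for s in(-1,2)),key=lambda t:t[1])])
```

```text
{'time_s': 15.567, 'joints': [-0.401, 0.66, 0.719, 1.071, 0.527, 2.741], 'tool_pos': [1.086, -0.204, 0.628], 'eef_rot': [-1.661, 0.64, -1.567], 'force': [-1.277, 0.042, 0.559], 'width': 1.001, 'finger_force': 0.0} [0.057 0.072]
turn 0 [-0.000e+00  1.000e-03 -2.213e+00]
turn 1 [0.    0.    0.928]
0 [array([-1.203, -0.456,  2.422,  1.624,  1.256, -0.392]), np.float64(0.0)]
1 [array([-1.203, -0.451,  2.422,  1.629,  1.258,  2.74 ]), np.float64(0.001)]
0 [array([-1.203,  0.221,  2.405,  1.808,  1.356, -1.069]), np.float64(0.0)]
1 [array([-1.203,  0.221,  2.405,  1.808,  1.356,  2.072]), np.float64(0.0)]
```

Run:
```python
from h import *
import sim
def plan2(tgt,turn,n,q,Rt,grip=1):
    tgt=np.array(tgt);out=[]
    for i in range(n):
        x,R=sim.FK(q); v=R.T@((tgt-x)/(n-i)/.02); v=np.clip((v/max(1,abs(v).max())).round(2),-1,1); a=round(turn/n/.12,2)
        q=sim.step(q,[*v,a],.66); out+=[grip,*(v+0.).tolist(),a]
    for i in range(0,len(out),50): print(out[i:i+50])
    x,R=sim.FK(q); print("end",x.round(3),sim.hd(q),q.round(2)); return q
q=np.array(get_obs()["joints"]); q[5]=min(q[5],2.74)
q=plan2([.505,-.237,.27],-2.213,36,q,0)
print(sim.FK(q)[1].round(3))
q=plan2([.505,-.237,.115],0,8,q,0)
```

```text
[1, 0.33, 0.44, -0.77, -0.51, 1, 0.3, 0.46, -0.77, -0.51, 1, 0.28, 0.48, -0.77, -0.51, 1, 0.24, 0.5, -0.77, -0.51, 1, 0.21, 0.51, -0.77, -0.51, 1, 0.18, 0.52, -0.77, -0.51, 1, 0.15, 0.53, -0.77, -0.51, 1, 0.12, 0.54, -0.77, -0.51, 1, 0.08, 0.55, -0.77, -0.51, 1, 0.05, 0.55, -0.77, -0.51]
[1, 0.02, 0.55, -0.77, -0.51, 1, -0.02, 0.56, -0.77, -0.51, 1, -0.05, 0.55, -0.77, -0.51, 1, -0.09, 0.55, -0.77, -0.51, 1, -0.12, 0.54, -0.77, -0.51, 1, -0.15, 0.53, -0.77, -0.51, 1, -0.18, 0.52, -0.77, -0.51, 1, -0.22, 0.51, -0.77, -0.51, 1, -0.25, 0.5, -0.77, -0.51, 1, -0.28, 0.48, -0.77, -0.51]
[1, -0.31, 0.46, -0.77, -0.51, 1, -0.33, 0.45, -0.77, -0.51, 1, -0.36, 0.42, -0.77, -0.51, 1, -0.38, 0.4, -0.77, -0.51, 1, -0.41, 0.38, -0.77, -0.51, 1, -0.43, 0.35, -0.77, -0.51, 1, -0.45, 0.32, -0.77, -0.51, 1, -0.47, 0.3, -0.77, -0.51, 1, -0.49, 0.27, -0.77, -0.51, 1, -0.5, 0.24, -0.77, -0.51]
[1, -0.52, 0.2, -0.76, -0.51, 1, -0.53, 0.17, -0.77, -0.51, 1, -0.54, 0.14, -0.76, -0.51, 1, -0.54, 0.11, -0.77, -0.51, 1, -0.55, 0.07, -0.76, -0.51, 1, -0.56, 0.04, -0.77, -0.51]
end [ 0.505 -0.237  0.27 ] [0.057 0.072] [-1.18 -0.24  2.44  1.71  1.26 -0.64]
[[ 0.072  0.057  0.996]
 [-0.005 -0.998  0.057]
 [ 0.997 -0.009 -0.072]]
[1, -0.97, 0.01, 0.07, 0.0, 1, -0.97, 0.01, 0.07, 0.0, 1, -0.96, 0.01, 0.07, 0.0, 1, -0.97, 0.01, 0.07, 0.0, 1, -0.96, 0.01, 0.07, 0.0, 1, -0.97, 0.01, 0.07, 0.0, 1, -0.96, 0.0, 0.07, 0.0, 1, -0.97, 0.01, 0.07, 0.0]
end [ 0.505 -0.237  0.115] [0.057 0.072] [-1.18  0.3   2.37  1.84  1.36 -1.12]
```

Request:
send_rows(
  increments=[1,0.3,0.45,-0.77,-0.5,1,0.3,0.45,-0.77,-0.5,1,0.3,0.5,-0.77,-0.5,1,0.25,0.5,-0.77,-0.5,1,0.2,0.5,-0.77,-0.5,1,0.2,0.5,-0.77,-0.5,1,0.15,0.55,-0.77,-0.5,1,0.1,0.55,-0.77,-0.5,1,0.1,0.55,-0.77,-0.5,1,0.05,0.55,-0.77,-0.5],
)

```text
time_s: 16.4
tool_pos: [0.9231, -0.2123, 0.529]
eef_rot: [-1.645, 0.034, -1.516]
force: [0.7, -0.2, 0.1]
width: 0.998
finger_force: 0.0
```

Request:
send_rows(
  increments=[1,0,0.55,-0.77,-0.5,1,0,0.55,-0.77,-0.5,1,-0.05,0.55,-0.77,-0.5,1,-0.1,0.55,-0.77,-0.5,1,-0.1,0.55,-0.77,-0.5,1,-0.15,0.55,-0.77,-0.5,1,-0.2,0.5,-0.77,-0.5,1,-0.2,0.5,-0.77,-0.5,1,-0.25,0.5,-0.77,-0.5,1,-0.3,0.5,-0.77,-0.5],
)

```text
time_s: 17.23
tool_pos: [0.7616, -0.2201, 0.43]
eef_rot: [-1.659, -0.565, -1.466]
force: [-0.1, -0.8, -0.4]
width: 1.001
finger_force: 0.0
```

Request:
send_rows(
  increments=[1,-0.3,0.45,-0.77,-0.5,1,-0.35,0.45,-0.77,-0.5,1,-0.35,0.4,-0.77,-0.5,1,-0.4,0.4,-0.77,-0.5,1,-0.4,0.4,-0.77,-0.5,1,-0.45,0.35,-0.77,-0.5,1,-0.45,0.3,-0.77,-0.5,1,-0.45,0.3,-0.77,-0.5,1,-0.5,0.25,-0.77,-0.5,1,-0.5,0.25,-0.77,-0.5],
)

```text
time_s: 18.07
tool_pos: [0.5999, -0.2261, 0.3309]
eef_rot: [-1.759, -1.16, -1.34]
force: [-0.8, 0.3, -0.5]
width: 1.005
finger_force: 0.0
```

```bash
cat >> sim.py <<'E'
def plan2(tgt,turn,n,q,grip=1,rnd=2):
    tgt=np.array(tgt);out=[];q=np.clip(np.array(q),LO+1e-6,HI-1e-6)
    for i in range(n):
        x,R=FK(q); v=R.T@((tgt-x)/(n-i)/.02); v=np.clip((v/max(1,abs(v).max())).round(rnd),-1,1); a=round(turn/n/.12,2)
        q=step(q,[*v,a],.66); out+=[grip,*(v+0.).tolist(),a]
    for i in range(0,len(out),50): print(out[i:i+50])
    x,R=FK(q); print("end",x.round(3),hd(q),q.round(2)); return q
E
python3 - <<'E'
from h import *
import sim
q=np.array(get_obs()["joints"]); h,a=sim.hd(q); print(st(),h,a)
tz=Ro.from_matrix(sim.FK(q)[1].T@sim.upright(h,a)).as_rotvec()[2]; print(tz)
q=sim.plan2([.505,-.237,.26],tz,7,q); sim.plan2([.505,-.237,.115],0,8,q)
E
```

```text
{'time_s': 18.067, 'joints': [-0.93, -0.19, 2.267, 1.807, 1.029, -0.146], 'tool_pos': [0.6, -0.226, 0.331], 'eef_rot': [-1.759, -1.16, -1.34], 'force': [-0.753, 0.284, -0.475], 'width': 1.005, 'finger_force': 0.0} 0.058 0.075
-0.4039476162844698
[1, -0.49, 0.25, -0.64, np.float64(-0.48), 1, -0.51, 0.23, -0.64, np.float64(-0.48), 1, -0.52, 0.2, -0.64, np.float64(-0.48), 1, -0.53, 0.16, -0.64, np.float64(-0.48), 1, -0.54, 0.14, -0.64, np.float64(-0.48), 1, -0.54, 0.1, -0.64, np.float64(-0.48), 1, -0.55, 0.07, -0.64, np.float64(-0.48)]
end [ 0.505 -0.237  0.26 ] [0.058 0.075] [-1.18 -0.21  2.44  1.72  1.26 -0.67]
[1, -0.9, 0.0, 0.07, 0.0, 1, -0.9, 0.0, 0.07, 0.0, 1, -0.9, 0.0, 0.07, 0.0, 1, -0.91, 0.0, 0.07, 0.0, 1, -0.9, 0.0, 0.07, 0.0, 1, -0.91, 0.0, 0.06, 0.0, 1, -0.9, 0.0, 0.07, 0.0, 1, -0.91, 0.01, 0.06, 0.0]
end [ 0.505 -0.237  0.115] [0.058 0.075] [-1.18  0.3   2.37  1.84  1.36 -1.12]
```

Request:
send_rows(
  increments=[1,-0.5,0.25,-0.64,-0.48,1,-0.5,0.25,-0.64,-0.48,1,-0.5,0.2,-0.64,-0.48,1,-0.55,0.15,-0.64,-0.48,1,-0.55,0.15,-0.64,-0.48,1,-0.55,0.1,-0.64,-0.48,1,-0.55,0.05,-0.64,-0.48],
)

```text
time_s: 18.65
tool_pos: [0.5053, -0.2372, 0.2598]
eef_rot: [-3.135, -1.496, 0.051]
force: [0.2, -1.2, -0.2]
width: 0.999
finger_force: 0.0
```

Run:
```python
from h import *
import sim
q=np.array(get_obs()["joints"]); h,a=sim.hd(q); print(st(),h,a)
print(Ro.from_matrix(sim.FK(q)[1].T@sim.upright(h,a)).as_rotvec()[2])
sim.plan2([.505,-.237,.115],0,8,q)
cv2.imwrite("pics/w1.png",get_image("wrist")[:,:,::-1])
```

```text
{'time_s': 18.65, 'joints': [-1.179, -0.206, 2.443, 1.721, 1.263, -0.677], 'tool_pos': [0.505, -0.237, 0.26], 'eef_rot': [-3.135, -1.496, 0.051], 'force': [0.171, -1.198, -0.211], 'width': 0.999, 'finger_force': 0.0} 0.058 0.075
-0.0004910369971003321
[1, -0.9, 0.0, 0.07, 0.0, 1, -0.9, 0.0, 0.07, 0.0, 1, -0.9, 0.0, 0.07, 0.0, 1, -0.9, 0.0, 0.07, 0.0, 1, -0.9, 0.0, 0.06, 0.0, 1, -0.9, 0.0, 0.07, 0.0, 1, -0.9, 0.0, 0.06, 0.0, 1, -0.9, 0.01, 0.07, 0.0]
end [ 0.505 -0.237  0.115] [0.058 0.075] [-1.18  0.3   2.37  1.84  1.36 -1.12]
```

View pics/w1.png

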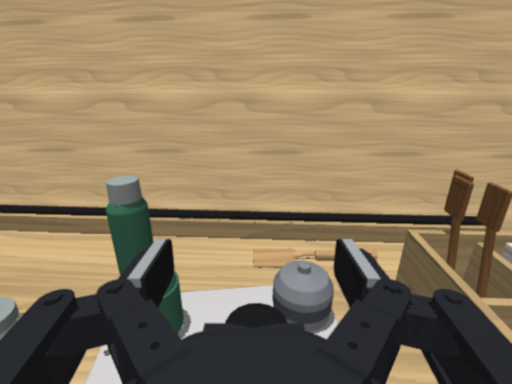

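Request:
send_rows(
  increments=[1,-0.9,0,0.07,0,1,-0.9,0,0.07,0,1,-0.9,0,0.07,0,1,-0.9,0,0.07,0,1,-0.9,0,0.07,0,1,-0.9,0,0.07,0,1,-0.9,0,0.07,0,1,-0.9,0,0.07,0],
)

```text
time_s: 19.37
tool_pos: [0.5067, -0.2367, 0.1148]
eef_rot: [-3.087, -1.495, 0.003]
force: [-0.4, 0.1, -0.0]
width: 1.001
finger_force: 0.0
```

Request:
send_rows(
  increments=[0,0,0,0,0,0,0,0,0,0,0,0,0,0,0,0,0,0,0,0,0,0,0,0,0,0,0,0,0,0],
)

```text
time_s: 19.87
tool_pos: [0.5064, -0.2364, 0.1163]
eef_rot: [-3.099, -1.496, 0.016]
force: [-1.5, 0.8, 0.1]
width: 0.141
finger_force: 0.7
```

Run:
```python
from h import *
print(st())
```

```text
{'time_s': 19.867, 'joints': [-1.176, 0.299, 2.375, 1.841, 1.354, -1.117], 'tool_pos': [0.506, -0.236, 0.116], 'eef_rot': [-3.099, -1.496, 0.016], 'force': [-1.475, 0.789, 0.092], 'width': 0.141, 'finger_force': 0.701}
```

Run:
```python
from h import *
cv2.imwrite("pics/t2.png",cv2.resize(get_image("top")[130:300,200:456,::-1],None,fx=2,fy=2))
cv2.imwrite("pics/s2.png",cv2.resize(get_image("side")[60:260,200:420,::-1],None,fx=2.5,fy=2.5))
```

```text
(no output)
```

View pics/t2.png

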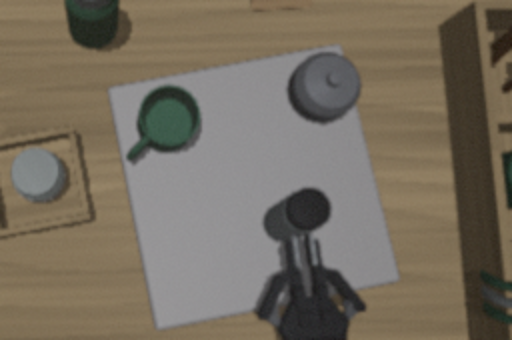

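View pics/s2.png

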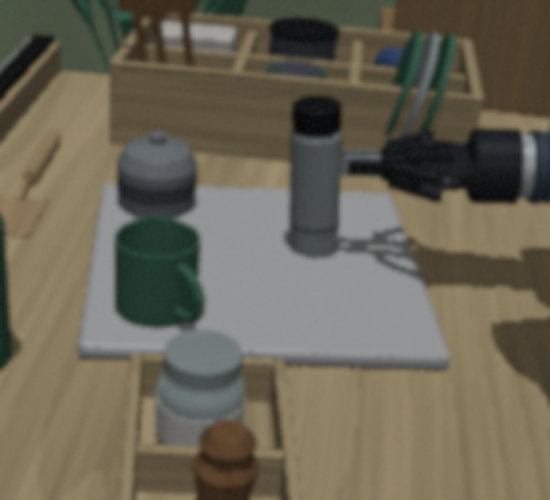

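Run:
```python
from h import *
def cap(n,box,th):
    g=cv2.cvtColor(get_image(n),cv2.COLOR_RGB2GRAY); x0,y0,x1,y1=box; m=(g<th).astype(np.uint8)*255; k=np.zeros_like(m); k[y0:y1,x0:x1]=m[y0:y1,x0:x1]
    k=cv2.morphologyEx(k,cv2.MORPH_OPEN,np.ones((7,7)))
    c=max(cv2.findContours(k,cv2.RETR_EXTERNAL,cv2.CHAIN_APPROX_NONE)[0],key=cv2.contourArea); print(n,cv2.boundingRect(c)); return cv2.fitEllipse(c)[0]
a=cap("top",(335,215,375,247),50); b=cap("side",(312,92,342,114),40)
print(a,b,plane("top",a,.172),tri(ray("top",a),ray("side",b)),st()["tool_pos"],st()["width"])
```

```text
top (346, 225, 16, 17)
side (318, 99, 18, 15)
(353.6652526855469, 232.91802978515625) (326.34136962890625, 106.3786392211914) [ 0.50985982 -0.23475102  0.172     ] (array([ 0.51005525, -0.23720982,  0.16303134]), np.float64(0.0006284021208176103)) [0.506, -0.236, 0.116] 0.002
```

Run:
```python
from h import *
o=get_obs(); R=Ro.from_euler("xyz",o["eef_rot"]).as_matrix(); x=np.array(o["tool_pos"]); print(x,R[:,2].round(3))
for n in("top","side"):
    c=calibration(n); r=cv2.Rodrigues(np.array(c["R"]))[0]
    P=np.array([x-R[:,2]*.05,x,x+R[:,2]*.011,[.51,-.236,.178],[.51,-.236,.018],[.53,-.236,.178],[.53,-.236,.018],[.55,-.236,.178],[.55,-.236,.018]])
    print(n,cv2.projectPoints(P,r,np.array(c["t"]),np.array(c["K"]),np.array(c["dist"]))[0][:,0].round(1).tolist())
print(calibration("top"))
```

```text
[ 0.50621602 -0.23605825  0.11557952] [ 0.996  0.058 -0.075]
top [[351.0, 256.2], [348.1, 235.8], [347.5, 231.4], [354.9, 232.7], [338.9, 236.4], [354.3, 224.0], [338.5, 229.1], [353.8, 215.4], [338.1, 221.8]]
side [[345.8, 124.7], [325.8, 124.3], [321.4, 124.2], [326.8, 100.8], [320.5, 158.1], [318.7, 100.0], [313.0, 157.2], [310.5, 99.2], [305.4, 156.3]]
{'K': array([[372.10504498,   0.        , 251.5309905 ],
       [  0.        , 372.10504498, 192.20512453],
       [  0.        ,   0.        ,   1.        ]]), 'dist': array([-0.03443836,  0.        ,  0.        ,  0.        ,  0.        ]), 'R': array([[-1.97402795e-02, -9.99804898e-01, -6.98228924e-04],
       [-9.85130830e-01,  1.95697551e-02, -1.70687646e-01],
       [ 1.70668009e-01, -2.68157500e-03, -9.85324941e-01]]), 't': array([0.0123118 , 0.63063729, 0.94206836])}
```

Request:
send_rows(
  increments=[1,0,0,0,0,1,0,0,0,0,1,0,0,0,0,1,0,0,0,0,1,0,0,0,0,1,0,0,0,0,1,0,0,0,0],
)

```text
time_s: 20.65
tool_pos: [0.5062, -0.2359, 0.1151]
eef_rot: [-3.069, -1.495, -0.014]
force: [0.2, 0.1, -0.5]
width: 0.974
finger_force: 0.0
```

Request:
send_rows(
  increments=[1,0,0,0.5,0,1,0,0,0.5,0,1,0,0,0.5,0,1,0,0,0.5,0,1,0,0,0.4,0],
)

```text
time_s: 21.07
tool_pos: [0.5546, -0.2331, 0.1116]
eef_rot: [-3.071, -1.496, -0.011]
force: [-0.1, -0.1, -0.2]
width: 0.998
finger_force: 0.0
```

Run:
```python
from h import *
print(st())
cv2.imwrite("pics/s3.png",np.hstack([cv2.resize(get_image("side")[80:180,280:420,::-1],None,fx=2.8,fy=2.8),cv2.resize(get_image("top")[200:300,300:440,::-1],None,fx=2.8,fy=2.8)]))
```

```text
{'time_s': 21.067, 'joints': [-1.043, 0.359, 2.297, 1.958, 1.291, -1.117], 'tool_pos': [0.555, -0.233, 0.112], 'eef_rot': [-3.071, -1.496, -0.011], 'force': [-0.149, -0.148, -0.169], 'width': 0.998, 'finger_force': 0.0}
```

View pics/s3.png

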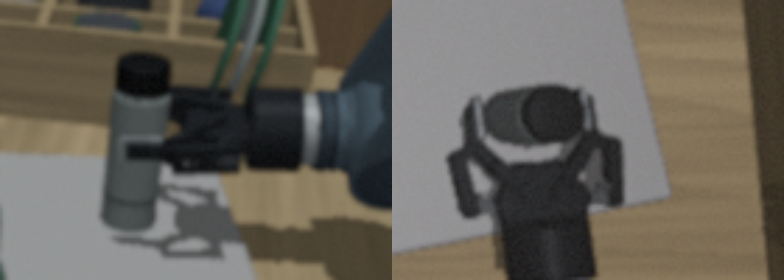

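Request:
send_rows(
  increments=[0,0,0,0,0,0,0,0,0,0,0,0,0,0,0,0,0,0,0,0,0,0,0,0,0,0,0,0,0,0,0,0,0,0,0],
)

```text
time_s: 21.75
tool_pos: [0.5539, -0.2332, 0.1116]
eef_rot: [-3.069, -1.496, -0.014]
force: [-1.2, 0.0, 0.4]
width: 0.585
finger_force: 61.3
```

Run:
```python
from h import *
import sim
o=get_obs(); print(st())
q=np.array(o["joints"]); print(sim.FK(q)[0].round(3))
# lift .1, then move while flipping, search for feasible
q=sim.plan2([.555,-.233,.23],0,6,q,0,1)
q=sim.plan2([.60,-.0,.25],np.pi,27,q,0,2)
q1=sim.plan2([.60,-.0,.25],0,1,q,0,2)
```

```text
{'time_s': 21.75, 'joints': [-1.045, 0.358, 2.298, 1.957, 1.291, -1.117], 'tool_pos': [0.554, -0.233, 0.112], 'eef_rot': [-3.069, -1.496, -0.014], 'force': [-1.169, 0.006, 0.445], 'width': 0.585, 'finger_force': 61.301}
[ 0.554 -0.233  0.111]
[0, 1.0, 0.0, -0.1, 0.0, 0, 1.0, 0.0, -0.1, 0.0, 0, 1.0, 0.0, 0.0, 0.0, 0, 1.0, 0.0, -0.1, 0.0, 0, 1.0, 0.0, 0.0, 0.0, 0, 0.9, 0.0, -0.1, 0.0]
end [ 0.554 -0.233  0.229] [0.058 0.075] [-1.04 -0.02  2.36  1.85  1.19 -0.8 ]
[0, 0.04, -0.43, 0.11, 0.97, 0, -0.01, -0.43, 0.11, 0.97, 0, -0.06, -0.43, 0.11, 0.97, 0, -0.1, -0.42, 0.11, 0.97, 0, -0.15, -0.4, 0.11, 0.97, 0, -0.2, -0.38, 0.11, 0.97, 0, -0.24, -0.35, 0.11, 0.97, 0, -0.28, -0.32, 0.11, 0.97, 0, -0.32, -0.29, 0.1, 0.97, 0, -0.35, -0.25, 0.11, 0.97]
[0, -0.37, -0.21, 0.1, 0.97, 0, -0.4, -0.17, 0.11, 0.97, 0, -0.41, -0.12, 0.1, 0.97, 0, -0.42, -0.07, 0.11, 0.97, 0, -0.43, -0.02, 0.1, 0.97, 0, -0.43, 0.03, 0.11, 0.97, 0, -0.42, 0.08, 0.1, 0.97, 0, -0.41, 0.13, 0.11, 0.97, 0, -0.39, 0.18, 0.1, 0.97, 0, -0.37, 0.22, 0.11, 0.97]
[0, -0.34, 0.26, 0.1, 0.97, 0, -0.31, 0.3, 0.11, 0.97, 0, -0.27, 0.33, 0.1, 0.97, 0, -0.23, 0.36, 0.11, 0.97, 0, -0.19, 0.38, 0.1, 0.97, 0, -0.14, 0.41, 0.11, 0.97, 0, -0.09, 0.42, 0.1, 0.97]
end [0.6  0.   0.25] [0.058 0.075] [-0.41 -0.24  2.49  2.41  0.74  2.12]
[0, 0.0, 0.0, 0.0, 0.0]
end [0.6  0.   0.25] [0.058 0.075] [-0.41 -0.24  2.49  2.41  0.74  2.12]
```

Request:
send_rows(
  increments=[0,0.5,0,0,0,0,1,0,-0.1,0,0,1,0,-0.1,0,0,1,0,-0.1,0,0,1,0,-0.1,0,0,1,0,0,0,0,0.5,0,0,0],
)

```text
time_s: 22.33
tool_pos: [0.555, -0.2337, 0.2333]
eef_rot: [-3.1, -1.495, 0.016]
force: [-1.1, 0.3, -2.8]
width: 0.591
finger_force: 61.9
```

Run:
```python
from h import *
import sim
o=get_obs(); print(st())
q=np.array(o["joints"])
q=sim.plan2([.60,-.0,.25],3.132,30,q,0,2)
```

```text
{'time_s': 22.333, 'joints': [-1.043, -0.031, 2.359, 1.85, 1.181, -0.791], 'tool_pos': [0.555, -0.234, 0.233], 'eef_rot': [-3.1, -1.495, 0.016], 'force': [-1.075, 0.328, -2.778], 'width': 0.591, 'finger_force': 61.945}
[0, 0.03, -0.38, 0.1, 0.87, 0, -0.01, -0.39, 0.1, 0.87, 0, -0.05, -0.38, 0.1, 0.87, 0, -0.08, -0.38, 0.1, 0.87, 0, -0.12, -0.37, 0.09, 0.87, 0, -0.16, -0.35, 0.1, 0.87, 0, -0.2, -0.33, 0.09, 0.87, 0, -0.23, -0.31, 0.1, 0.87, 0, -0.26, -0.28, 0.09, 0.87, 0, -0.29, -0.25, 0.1, 0.87]
[0, -0.31, -0.22, 0.09, 0.87, 0, -0.34, -0.19, 0.1, 0.87, 0, -0.35, -0.15, 0.09, 0.87, 0, -0.37, -0.12, 0.1, 0.87, 0, -0.38, -0.08, 0.09, 0.87, 0, -0.38, -0.04, 0.1, 0.87, 0, -0.39, 0.0, 0.09, 0.87, 0, -0.38, 0.04, 0.1, 0.87, 0, -0.38, 0.08, 0.09, 0.87, 0, -0.37, 0.12, 0.1, 0.87]
[0, -0.35, 0.16, 0.09, 0.87, 0, -0.33, 0.2, 0.1, 0.87, 0, -0.31, 0.23, 0.09, 0.87, 0, -0.28, 0.26, 0.1, 0.87, 0, -0.26, 0.29, 0.09, 0.87, 0, -0.22, 0.31, 0.1, 0.87, 0, -0.19, 0.34, 0.09, 0.87, 0, -0.15, 0.35, 0.1, 0.87, 0, -0.12, 0.37, 0.09, 0.87, 0, -0.08, 0.38, 0.1, 0.87]
end [ 0.6  -0.    0.25] [0.058 0.075] [-0.41 -0.24  2.49  2.41  0.74  2.11]
```

Lifted (force −2.8 N ≈ 0.3 kg). Now flip while moving, and hold.

Request:
send_rows(
  increments=[0,0,-0.4,0.1,0.87,0,0,-0.4,0.1,0.87,0,-0.05,-0.4,0.1,0.87,0,-0.1,-0.4,0.1,0.87,0,-0.1,-0.35,0.1,0.87,0,-0.15,-0.35,0.1,0.87,0,-0.2,-0.35,0.1,0.87,0,-0.25,-0.3,0.1,0.87,0,-0.25,-0.3,0.1,0.87,0,-0.3,-0.25,0.1,0.87],
)

```text
time_s: 23.17
tool_pos: [0.5704, -0.1534, 0.236]
eef_rot: [-1.66, -0.514, -1.468]
force: [0.1, -0.3, -2.5]
width: 0.592
finger_force: 62.1
```

Request:
send_rows(
  increments=[0,-0.3,-0.2,0.1,0.87,0,-0.35,-0.2,0.1,0.87,0,-0.35,-0.15,0.1,0.87,0,-0.35,-0.1,0.1,0.87,0,-0.4,-0.1,0.1,0.87,0,-0.4,-0.05,0.1,0.87,0,-0.4,0,0.1,0.87,0,-0.4,0.05,0.1,0.87,0,-0.4,0.1,0.1,0.87,0,-0.35,0.1,0.1,0.87],
)

```text
time_s: 24.0
tool_pos: [0.5861, -0.0747, 0.2419]
eef_rot: [-1.662, 0.526, -1.558]
force: [0.1, -0.7, -2.3]
width: 0.588
finger_force: 62.2
```

Request:
send_rows(
  increments=[0,-0.35,0.15,0.1,0.87,0,-0.35,0.2,0.1,0.87,0,-0.3,0.25,0.1,0.87,0,-0.3,0.25,0.1,0.87,0,-0.25,0.3,0.1,0.87,0,-0.2,0.3,0.1,0.87,0,-0.2,0.35,0.1,0.87,0,-0.15,0.35,0.1,0.87,0,-0.1,0.35,0.1,0.87,0,-0.1,0.4,0.1,0.87],
)

```text
time_s: 24.83
tool_pos: [0.602, 0.0031, 0.2473]
eef_rot: [3.124, 1.492, -3.101]
force: [0.2, 0.6, -3.3]
width: 0.587
finger_force: 62.0
```

Request:
send_rows(
  increments=[0,0,0,0,0,0,0,0,0,0,0,0,0,0,0,0,0,0,0,0,0,0,0,0,0,0,0,0,0,0,0,0,0,0,0,0,0,0,0,0,0,0,0,0,0,0,0,0,0,0],
)

```text
time_s: 25.67
tool_pos: [0.6027, 0.0026, 0.2493]
eef_rot: [-3.083, 1.496, -3.025]
force: [-0.1, -0.4, -2.3]
width: 0.589
finger_force: 62.1
```

Request:
send_rows(
  increments=[0,0,0,0,0,0,0,0,0,0,0,0,0,0,0,0,0,0,0,0],
)

```text
time_s: 26.0
tool_pos: [0.6027, 0.0026, 0.2493]
eef_rot: [-3.084, 1.496, -3.026]
force: [0.2, -0.0, -2.4]
width: 0.593
finger_force: 62.1
```

Run:
```python
from h import *
import sim
o=get_obs(); print(st())
q=np.array(o["joints"]); h,a=sim.hd(q); print(h,a)
print("turn to upright",Ro.from_matrix(sim.FK(q)[1].T@sim.upright(h,a)).as_rotvec()[2])
cv2.imwrite("pics/s4.png",get_image("side")[:,:,::-1])
```

```text
{'time_s': 26.0, 'joints': [-0.397, -0.224, 2.483, 2.431, 0.739, 2.096], 'tool_pos': [0.603, 0.003, 0.249], 'eef_rot': [-3.084, 1.496, -3.026], 'force': [0.152, -0.01, -2.437], 'width': 0.593, 'finger_force': 62.09}
0.059 0.075
turn to upright -3.137306515601026
```

View pics/s4.png

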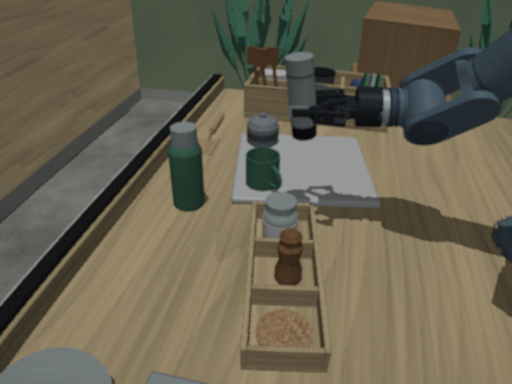

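Run:
```python
from h import *
import sim
q=np.array(get_obs()["joints"])
q=sim.plan2([.563,.327,.235],-3.137,32,q,0,2)
q=sim.plan2([.563,.327,.112],0,8,q,0,2)
```

```text
[0, 0.02, 0.51, -0.03, -0.82, 0, -0.03, 0.51, -0.03, -0.82, 0, -0.08, 0.5, -0.03, -0.82, 0, -0.13, 0.49, -0.03, -0.82, 0, -0.17, 0.48, -0.03, -0.82, 0, -0.22, 0.46, -0.03, -0.82, 0, -0.27, 0.44, -0.03, -0.82, 0, -0.31, 0.41, -0.03, -0.82, 0, -0.35, 0.37, -0.03, -0.82, 0, -0.38, 0.34, -0.03, -0.82]
[0, -0.41, 0.3, -0.03, -0.82, 0, -0.44, 0.26, -0.03, -0.82, 0, -0.46, 0.21, -0.03, -0.82, 0, -0.48, 0.17, -0.03, -0.82, 0, -0.5, 0.12, -0.03, -0.82, 0, -0.5, 0.07, -0.03, -0.82, 0, -0.51, 0.02, -0.03, -0.82, 0, -0.51, -0.03, -0.03, -0.82, 0, -0.5, -0.08, -0.03, -0.82, 0, -0.49, -0.13, -0.03, -0.82]
[0, -0.48, -0.18, -0.03, -0.82, 0, -0.46, -0.22, -0.03, -0.82, 0, -0.43, -0.27, -0.03, -0.82, 0, -0.41, -0.31, -0.03, -0.82, 0, -0.37, -0.35, -0.03, -0.82, 0, -0.34, -0.38, -0.03, -0.82, 0, -0.3, -0.41, -0.03, -0.82, 0, -0.26, -0.44, -0.03, -0.82, 0, -0.21, -0.46, -0.03, -0.82, 0, -0.17, -0.48, -0.03, -0.82]
[0, -0.12, -0.5, -0.03, -0.82, 0, -0.07, -0.51, -0.03, -0.82]
end [0.563 0.327 0.235] [0.059 0.075] [ 0.56  0.08  2.24  3.87  0.81 -2.09]
[0, -0.77, -0.01, 0.06, 0.0, 0, -0.77, -0.01, 0.06, 0.0, 0, -0.77, -0.01, 0.06, 0.0, 0, -0.76, -0.01, 0.06, 0.0, 0, -0.77, -0.01, 0.06, 0.0, 0, -0.76, -0.01, 0.06, 0.0, 0, -0.77, 0.0, 0.05, 0.0, 0, -0.76, -0.01, 0.06, 0.0]
end [0.563 0.327 0.112] [0.059 0.075] [ 0.56  0.42  2.18  3.73  1.03 -1.87]
```

Request:
send_rows(
  increments=[0,0,0.5,0,-0.82,0,-0.05,0.5,-0.05,-0.82,0,-0.1,0.5,-0.05,-0.82,0,-0.15,0.5,0,-0.82,0,-0.15,0.5,-0.05,-0.82,0,-0.2,0.45,-0.05,-0.82,0,-0.25,0.45,0,-0.82,0,-0.3,0.4,-0.05,-0.82,0,-0.35,0.35,-0.05,-0.82,0,-0.4,0.35,0,-0.82],
)

```text
time_s: 26.88
tool_pos: [0.5903, 0.1041, 0.2457]
eef_rot: [-1.661, 0.576, -1.562]
force: [-0.3, -0.0, -2.9]
width: 0.592
finger_force: 62.4
```

Request:
send_rows(
  increments=[0,-0.4,0.3,0,-0.82,0,-0.45,0.25,-0.05,-0.82,0,-0.45,0.2,-0.05,-0.82,0,-0.5,0.15,0,-0.82,0,-0.5,0.1,-0.05,-0.82,0,-0.5,0.05,-0.05,-0.82,0,-0.5,0,0,-0.82,0,-0.5,-0.05,-0.05,-0.82,0,-0.5,-0.1,-0.05,-0.82,0,-0.5,-0.15,0,-0.82],
)

```text
time_s: 27.72
tool_pos: [0.5782, 0.2051, 0.2444]
eef_rot: [-1.653, -0.405, -1.48]
force: [-0.6, -0.9, -2.0]
width: 0.589
finger_force: 62.4
```

Request:
send_rows(
  increments=[0,-0.5,-0.2,0,-0.82,0,-0.45,-0.2,-0.05,-0.82,0,-0.45,-0.25,-0.05,-0.82,0,-0.4,-0.3,0,-0.82,0,-0.35,-0.35,-0.05,-0.82,0,-0.35,-0.4,-0.05,-0.82,0,-0.3,-0.4,0,-0.82,0,-0.25,-0.45,-0.05,-0.82,0,-0.2,-0.45,-0.05,-0.82,0,-0.15,-0.5,0,-0.82],
)

```text
time_s: 28.55
tool_pos: [0.5659, 0.3063, 0.2402]
eef_rot: [-1.971, -1.374, -1.12]
force: [0.8, 0.2, -3.3]
width: 0.594
finger_force: 62.3
```

Request:
send_rows(
  increments=[0,-0.1,-0.5,0,-0.77,0,-0.05,-0.5,-0.05,-0.77,0,0,0,0,0,0,0,0,0,0],
)

```text
time_s: 28.88
tool_pos: [0.5639, 0.3264, 0.2403]
eef_rot: [-3.095, -1.495, 0.012]
force: [0.7, 0.8, -2.7]
width: 0.596
finger_force: 62.3
```

Run:
```python
from h import *
import sim
o=get_obs(); print(st())
q=np.array(o["joints"]); h,a=sim.hd(q); print(h,a)
print("turn to upright",Ro.from_matrix(sim.FK(q)[1].T@sim.upright(h,a)).as_rotvec()[2])
sim.plan2([.563,.327,.115],0,8,q,0,2)
cv2.imwrite("pics/s5.png",np.hstack([cv2.resize(get_image("side")[200:384,180:360,::-1],None,fx=2.2,fy=2.2),cv2.resize(get_image("top")[140:324,80:260,::-1],None,fx=2.2,fy=2.2)]))
```

```text
{'time_s': 28.883, 'joints': [0.557, 0.068, 2.239, 3.871, 0.795, -2.086], 'tool_pos': [0.564, 0.326, 0.24], 'eef_rot': [-3.095, -1.495, 0.012], 'force': [0.668, 0.78, -2.743], 'width': 0.596, 'finger_force': 62.313}
0.059 0.076
turn to upright -0.003519146100653272
[0, -0.78, 0.0, 0.06, 0.0, 0, -0.78, 0.0, 0.06, 0.0, 0, -0.78, 0.0, 0.06, 0.0, 0, -0.78, 0.0, 0.06, 0.0, 0, -0.78, 0.0, 0.05, 0.0, 0, -0.78, 0.0, 0.06, 0.0, 0, -0.77, -0.01, 0.05, 0.0, 0, -0.78, 0.0, 0.06, 0.0]
end [0.563 0.327 0.115] [0.059 0.076] [ 0.56  0.41  2.18  3.73  1.03 -1.86]
```

View pics/s5.png

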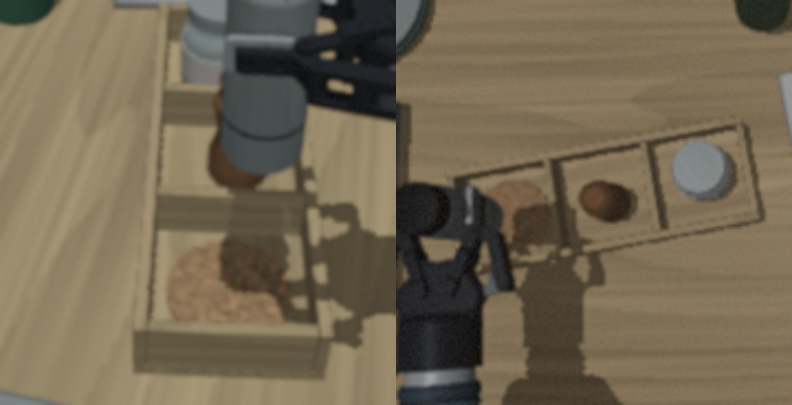

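Run:
```python
from h import *
print(plane("side",(300,263),.1465),plane("top",(96.4,234.5),.3065), plane("side",(282,329),.013))
```

```text
[0.50777605 0.31397517 0.1465    ] [0.50882076 0.30680325 0.3065    ] [0.52383289 0.32584679 0.013     ]
```

Request:
send_rows(
  increments=[0,-0.8,0,0.06,0,0,-0.8,0,0.06,0,0,-0.8,0,0.06,0,0,-0.8,0,0.06,0],
)

```text
time_s: 29.32
tool_pos: [0.5641, 0.3254, 0.1759]
eef_rot: [-3.107, -1.496, 0.023]
force: [0.2, -0.1, -3.9]
width: 0.59
finger_force: 62.3
```

Run:
```python
from h import *
import sim
q=np.array(get_obs()["joints"])
sim.plan2([.573,.334,.115],0,5,q,0,2)
```

```text
[0, -0.6, -0.08, 0.14, 0.0, 0, -0.59, -0.08, 0.15, 0.0, 0, -0.6, -0.08, 0.14, 0.0, 0, -0.59, -0.08, 0.15, 0.0, 0, -0.6, -0.08, 0.14, 0.0]
end [0.573 0.334 0.115] [0.058 0.075] [ 0.56  0.43  2.16  3.74  1.02 -1.87]
```

Request:
send_rows(
  increments=[0,-0.6,-0.1,0.15,0,0,-0.6,-0.1,0.15,0,0,-0.6,-0.05,0.15,0,0,-0.6,-0.1,0.15,0,0,-0.6,-0.05,0.1,0],
)

```text
time_s: 29.73
tool_pos: [0.5735, 0.3342, 0.1151]
eef_rot: [-3.109, -1.496, 0.025]
force: [0.3, 0.0, -2.5]
width: 0.594
finger_force: 62.3
```

Run:
```python
from h import *
print(st())
cv2.imwrite("pics/s6.png",np.hstack([cv2.resize(get_image("side")[200:384,180:360,::-1],None,fx=2.2,fy=2.2),cv2.resize(get_image("top")[140:324,80:260,::-1],None,fx=2.2,fy=2.2)]))
```

```text
{'time_s': 29.733, 'joints': [0.561, 0.432, 2.156, 3.741, 1.02, -1.871], 'tool_pos': [0.573, 0.334, 0.115], 'eef_rot': [-3.109, -1.496, 0.025], 'force': [0.305, 0.041, -2.49], 'width': 0.594, 'finger_force': 62.313}
```

View pics/s6.png

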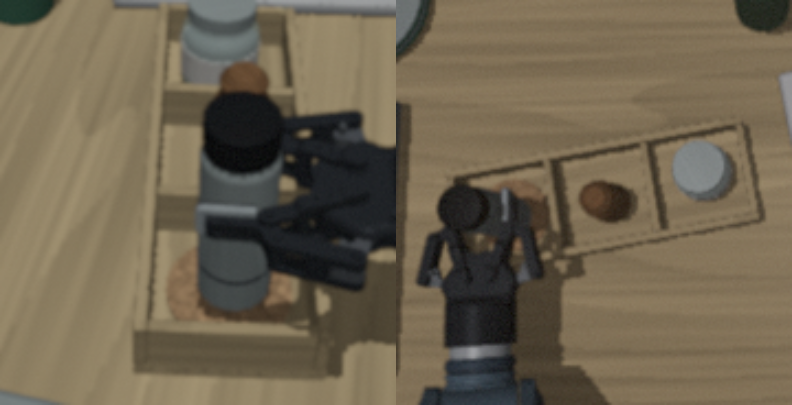

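Request:
send_rows(
  increments=[0,-0.15,0,0,0,0,-0.1,0,0,0,0,-0.1,0,0,0],
)

```text
time_s: 30.08
tool_pos: [0.5726, 0.3347, 0.1094]
eef_rot: [-3.121, -1.497, 0.038]
force: [0.5, -0.5, -3.0]
width: 0.598
finger_force: 62.3
```

Request:
send_rows(
  increments=[0,-0.1,0,0,0,0,0,0,0,0],
)

```text
time_s: 30.25
tool_pos: [0.5723, 0.3348, 0.1068]
eef_rot: [-3.129, -1.496, 0.046]
force: [0.7, -0.5, -2.4]
width: 0.591
finger_force: 62.3
```

Run:
```python
from h import *
print(st(),plane("top",(110.5,234.5),.173))
```

```text
{'time_s': 30.25, 'joints': [0.563, 0.455, 2.151, 3.736, 1.036, -1.861], 'tool_pos': [0.572, 0.335, 0.107], 'eef_rot': [-3.129, -1.496, 0.046], 'force': [0.662, -0.524, -2.396], 'width': 0.591, 'finger_force': 62.266} [0.51707373 0.32939014 0.173     ]
```

Request:
send_rows(
  increments=[0,-0.05,0,0,0,0,-0.05,0,0,0],
)

```text
time_s: 30.42
tool_pos: [0.5728, 0.3349, 0.107]
eef_rot: [-3.12, -1.502, 0.036]
force: [-2.6, -2.7, 7.5]
width: 0.591
finger_force: 62.9
```

Request:
send_rows(
  increments=[0,-0.05,0,0,0,0,0,0,0,0],
)

```text
time_s: 30.58
tool_pos: [0.5732, 0.3348, 0.1071]
eef_rot: [-3.114, -1.504, 0.029]
force: [-3.5, -3.9, 8.5]
width: 0.592
finger_force: 63.1
```

Request:
send_rows(
  increments=[0,0.05,0,0,0,0,0,0,0,0,1,0,0,0,0,1,0,0,0,0,1,0,0,0,0,1,0,0,0,0,1,0,0,0,0,1,0,0,0,0,1,0,0,0,0,1,0,0,0,0],
)

```text
time_s: 31.42
tool_pos: [0.572, 0.3348, 0.1044]
eef_rot: [-3.136, -1.496, 0.053]
force: [0.1, -0.4, 0.1]
width: 1.0
finger_force: 0.0
```

Run:
```python
from h import *
import sim
print(st())
q=np.array(get_obs()["joints"]); x,R=sim.FK(q)
sim.plan2(x-R[:,2]*.09,0,9,q,1,1)
cv2.imwrite("pics/s7.png",np.hstack([cv2.resize(get_image("side")[200:384,180:360,::-1],None,fx=2.2,fy=2.2),cv2.resize(get_image("top")[140:324,80:260,::-1],None,fx=2.2,fy=2.2)]))
```

```text
{'time_s': 31.417, 'joints': [0.563, 0.461, 2.149, 3.735, 1.039, -1.858], 'tool_pos': [0.572, 0.335, 0.104], 'eef_rot': [-3.136, -1.496, 0.053], 'force': [0.147, -0.364, 0.143], 'width': 1.0, 'finger_force': 0.0}
[1, 0.0, 0.0, -0.5, 0.0, 1, 0.0, 0.0, -0.5, 0.0, 1, 0.0, 0.0, -0.5, 0.0, 1, 0.0, 0.0, -0.5, 0.0, 1, 0.0, 0.0, -0.5, 0.0, 1, 0.0, 0.0, -0.5, 0.0, 1, 0.0, 0.0, -0.5, 0.0, 1, 0.0, 0.0, -0.5, 0.0, 1, 0.0, 0.0, -0.5, 0.0]
end [0.482 0.329 0.111] [0.059 0.075] [ 0.69  0.36  2.29  3.86  1.11 -1.88]
```

View pics/s7.png

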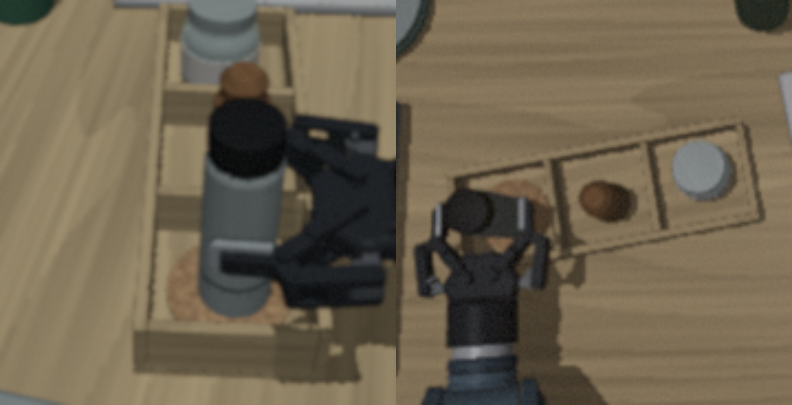

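Released, upright, about centred on the pad (base at side crop ≈(235,295), cap top-view crop ≈(72,212)). Back off straight.

Request:
send_rows(
  increments=[1,0,0,-0.5,0,1,0,0,-0.5,0,1,0,0,-0.5,0,1,0,0,-0.5,0,1,0,0,-0.5,0,1,0,0,-0.5,0,1,0,0,-0.5,0,1,0,0,-0.5,0,1,0,0,-0.3,0,1,0,0,0,0],
)

```text
time_s: 32.35
tool_pos: [0.485, 0.3298, 0.1106]
eef_rot: [3.141, -1.495, 0.061]
force: [-0.0, -0.6, 0.3]
width: 1.0
finger_force: 0.0
```

Run:
```python
from h import *
print(st())
g=cv2.cvtColor(get_image("top"),cv2.COLOR_RGB2GRAY); k=np.zeros_like(g); k[215:246,95:125]=((g<50)*255)[215:246,95:125]
c=max(cv2.findContours(k,cv2.RETR_EXTERNAL,cv2.CHAIN_APPROX_NONE)[0],key=cv2.contourArea); e=cv2.fitEllipse(c); print(e,plane("top",e[0],.168))
print(job_done())
```

```text
{'time_s': 32.35, 'joints': [0.683, 0.365, 2.29, 3.85, 1.109, -1.881], 'tool_pos': [0.485, 0.33, 0.111], 'eef_rot': [3.141, -1.495, 0.061], 'force': [-0.009, -0.591, 0.272], 'width': 1.0, 'finger_force': 0.0}
((113.40293884277344, 234.57325744628906), (21.625944137573242, 25.58773422241211), 144.2884521484375) [0.51711473 0.32443409 0.168     ]
the job is handed in; nothing more can be done
None
```

I turned the shaker upside down, held it for over a second, set it upright about 5 mm from the pad's centre, let go and handed the job in at about 32 s. The first grasp missed and nudged the shaker about 13 mm along the board. I got no verdict back.

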